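Pyramid of 40 mm rollers in the joiner's cradle

TASK

Take the two wrong-size rollers that were left in the grey cradle out and lay them in the brass dish, then stack all the 40 mm rollers from the bench in the cradle as a pyramid: three side by side on its floor, the others saddled in the gaps above, all lying lengthwise and centred between the cradle's open ends. The thinner (32 mm) and thicker (48 mm) look-alikes on the bench stay there; knock over neither the copper cup nor the sugar pot.

Things in the scene. Friction and masses are not known exactly. Their poses are not given: they have to be found in the camera images.
- cradle: Fixed grey-painted cradle: floor 12 mm thick (76 mm along its x, 124 mm inside along its y) between two cheeks 44 mm high, 16 mm thick, 76 mm long at its +y and -y sides; open at both x ends and above. Origin at the centre of its underside on the bench; z up. Rollers lie in it along its x, side by side along its y; three of 40 mm fill it with 4 mm to spare.
- dish: Fixed round shallow brass dish, 170 mm across, rim 22 mm above the bench. Origin at the centre of its underside.
- dish_in (a point): Centre of the dish's inner floor, top surface.
- slot0 (a point): Point of the cradle where the centre of a 40 mm roller comes to lie: bottom row, -y end.
- slot1 (a point): Point of the cradle where the centre of a 40 mm roller comes to lie: bottom row, middle.
- slot2 (a point): Point of the cradle where the centre of a 40 mm roller comes to lie: bottom row, +y end.
- slot3 (a point): Point of the cradle where the centre of a 40 mm roller comes to lie: second row, in the gap between slot0 and slot1.
- slot4 (a point): Point of the cradle where the centre of a 40 mm roller comes to lie: second row, in the gap between slot1 and slot2.
- slot5 (a point): Point of the cradle where the centre of a 40 mm roller comes to lie: top, in the gap between slot3 and slot4.
- roller0: Turned plain beech roller, 40 mm diameter, 60 mm long with flat ends, about 55 g; origin at its centre, its axis is its own x. Lies on its side on the bench at the start, anywhere left or right of the cradle; may be absent (4 to 6 of the six are there).
- roller1: Turned plain beech roller, 40 mm diameter, 60 mm long with flat ends, about 55 g; origin at its centre, its axis is its own x. Lies on its side on the bench at the start, anywhere left or right of the cradle; may be absent (4 to 6 of the six are there).
- roller2: Turned plain beech roller, 40 mm diameter, 60 mm long with flat ends, about 55 g; origin at its centre, its axis is its own x. Lies on its side on the bench at the start, anywhere left or right of the cradle; may be absent (4 to 6 of the six are there).
- roller3: Turned plain beech roller, 40 mm diameter, 60 mm long with flat ends, about 55 g; origin at its centre, its axis is its own x. Lies on its side on the bench at the start, anywhere left or right of the cradle; may be absent (4 to 6 of the six are there).
- roller4: Turned plain beech roller, 40 mm diameter, 60 mm long with flat ends, about 55 g; origin at its centre, its axis is its own x. Lies on its side on the bench at the start, anywhere left or right of the cradle; may be absent (4 to 6 of the six are there).
- roller5: Turned plain beech roller, 40 mm diameter, 60 mm long with flat ends, about 55 g; origin at its centre, its axis is its own x. Lies on its side on the bench at the start, anywhere left or right of the cradle; may be absent (4 to 6 of the six are there).
- odd_thin: Look-alike beech roller of the wrong size: 32 mm diameter, 60 mm long, 35 g; origin at its centre, its axis is its own x; lies on the bench.
- odd_thick: Look-alike beech roller of the wrong size: 48 mm diameter, 60 mm long, 78 g; origin at its centre, its axis is its own x; lies on the bench.
- odd_left: Look-alike beech roller of the wrong size: 32 mm diameter, 60 mm long, 35 g; origin at its centre, its axis is its own x; lies on the cradle's floor at the start, left over from an earlier job.
- odd_left2: Look-alike beech roller of the wrong size: 48 mm diameter, 60 mm long, 78 g; origin at its centre, its axis is its own x; lies on the cradle's floor at the start, left over from an earlier job.
- cup: Copper cup, bystander, 68 mm across, 70 mm tall, upright; origin at the centre of its underside.
- sugarpot: Lidded brass sugar pot, bystander, 88 mm across, 118 mm tall, upright; origin at the centre of its underside.

How it is judged:
On the way, in this order (a step that is already met when the one before it is completed fails the run):
1. the two left-over wrong-size rollers are out of the cradle ((x of odd_left in the frame of cradle above 0.05 m or x of odd_left in the frame of cradle below -0.05 m or y of odd_left in the frame of cradle above 0.065 m or y of odd_left in the frame of cradle below -0.065 m) and (x of odd_left2 in the frame of cradle above 0.05 m or x of odd_left2 in the frame of cradle below -0.05 m or y of odd_left2 in the frame of cradle above 0.065 m or y of odd_left2 in the frame of cradle below -0.065 m)), for 0.2 s.
2. three 40 mm rollers lie side by side on the cradle's floor (((distance between roller0 and slot0 below 0.015 m and angle between the x axis of roller0 and the x axis of cradle, either way round below 0.2 rad) or (distance between roller1 and slot0 below 0.015 m and angle between the x axis of roller1 and the x axis of cradle, either way round below 0.2 rad) or (distance between roller2 and slot0 below 0.015 m and angle between the x axis of roller2 and the x axis of cradle, either way round below 0.2 rad) or (distance between roller3 and slot0 below 0.015 m and angle between the x axis of roller3 and the x axis of cradle, either way round below 0.2 rad) or (distance between roller4 and slot0 below 0.015 m and angle between the x axis of roller4 and the x axis of cradle, either way round below 0.2 rad) or (distance between roller5 and slot0 below 0.015 m and angle between the x axis of roller5 and the x axis of cradle, either way round below 0.2 rad)) and ((distance between roller0 and slot1 below 0.015 m and angle between the x axis of roller0 and the x axis of cradle, either way round below 0.2 rad) or (distance between roller1 and slot1 below 0.015 m and angle between the x axis of roller1 and the x axis of cradle, either way round below 0.2 rad) or (distance between roller2 and slot1 below 0.015 m and angle between the x axis of roller2 and the x axis of cradle, either way round below 0.2 rad) or (distance between roller3 and slot1 below 0.015 m and angle between the x axis of roller3 and the x axis of cradle, either way round below 0.2 rad) or (distance between roller4 and slot1 below 0.015 m and angle between the x axis of roller4 and the x axis of cradle, either way round below 0.2 rad) or (distance between roller5 and slot1 below 0.015 m and angle between the x axis of roller5 and the x axis of cradle, either way round below 0.2 rad)) and ((distance between roller0 and slot2 below 0.015 m and angle between the x axis of roller0 and the x axis of cradle, either way round below 0.2 rad) or (distance between roller1 and slot2 below 0.015 m and angle between the x axis of roller1 and the x axis of cradle, either way round below 0.2 rad) or (distance between roller2 and slot2 below 0.015 m and angle between the x axis of roller2 and the x axis of cradle, either way round below 0.2 rad) or (distance between roller3 and slot2 below 0.015 m and angle between the x axis of roller3 and the x axis of cradle, either way round below 0.2 rad) or (distance between roller4 and slot2 below 0.015 m and angle between the x axis of roller4 and the x axis of cradle, either way round below 0.2 rad) or (distance between roller5 and slot2 below 0.015 m and angle between the x axis of roller5 and the x axis of cradle, either way round below 0.2 rad))), for 0.3 s.
At the end, for the whole second after the job is handed in: Every 40 mm roller present rests with its centre within 15 mm of one of the six pyramid places, within 0.2 rad of lengthwise; the two left-over rollers rest in the dish, centres within 70 mm of its centre; the other thin and thick rollers are out of the cradle, on the bench (all of step 1 and (distance between roller0 and slot0 below 0.015 m or distance between roller0 and slot1 below 0.015 m or distance between roller0 and slot2 below 0.015 m or distance between roller0 and slot3 below 0.015 m or distance between roller0 and slot4 below 0.015 m or distance between roller0 and slot5 below 0.015 m) and angle between the x axis of each of roller0, roller1, roller2, roller3, roller4, roller5 and the x axis of cradle, either way round below 0.2 rad and linear speed of each of roller0, roller1, roller2, roller3, roller4, roller5, odd_left, odd_left2 below 0.03 m/s and (distance between roller1 and slot0 below 0.015 m or distance between roller1 and slot1 below 0.015 m or distance between roller1 and slot2 below 0.015 m or distance between roller1 and slot3 below 0.015 m or distance between roller1 and slot4 below 0.015 m or distance between roller1 and slot5 below 0.015 m) and (distance between roller2 and slot0 below 0.015 m or distance between roller2 and slot1 below 0.015 m or distance between roller2 and slot2 below 0.015 m or distance between roller2 and slot3 below 0.015 m or distance between roller2 and slot4 below 0.015 m or distance between roller2 and slot5 below 0.015 m) and (distance between roller3 and slot0 below 0.015 m or distance between roller3 and slot1 below 0.015 m or distance between roller3 and slot2 below 0.015 m or distance between roller3 and slot3 below 0.015 m or distance between roller3 and slot4 below 0.015 m or distance between roller3 and slot5 below 0.015 m) and (distance between roller4 and slot0 below 0.015 m or distance between roller4 and slot1 below 0.015 m or distance between roller4 and slot2 below 0.015 m or distance between roller4 and slot3 below 0.015 m or distance between roller4 and slot4 below 0.015 m or distance between roller4 and slot5 below 0.015 m) and (distance between roller5 and slot0 below 0.015 m or distance between roller5 and slot1 below 0.015 m or distance between roller5 and slot2 below 0.015 m or distance between roller5 and slot3 below 0.015 m or distance between roller5 and slot4 below 0.015 m or distance between roller5 and slot5 below 0.015 m) and (x of odd_thin in the frame of cradle above 0.05 m or x of odd_thin in the frame of cradle below -0.05 m or y of odd_thin in the frame of cradle above 0.065 m or y of odd_thin in the frame of cradle below -0.065 m) and (x of odd_thick in the frame of cradle above 0.05 m or x of odd_thick in the frame of cradle below -0.05 m or y of odd_thick in the frame of cradle above 0.065 m or y of odd_thick in the frame of cradle below -0.065 m) and height (world z) of each of odd_thin, odd_thick above 0 m and horizontal distance between each of odd_left, odd_left2 and dish below 0.07 m and height (world z) of odd_left between 0.015 and 0.06 m and height (world z) of odd_left2 between 0.015 and 0.06 m); the robot touches nothing.
It fails at once if the copper cup is knocked over (angle between cup's own z axis and vertical above 0.5 rad).
It fails at once if the brass sugar pot is knocked over (angle between sugarpot's own z axis and vertical above 0.5 rad).
Of roller0, roller1, roller2, roller3, roller4, roller5 only 4 to 6 are there at a start; the rules pass over those that are not, and their reading is None.
At some moment in a run one of roller0, roller1, roller2, roller3, roller4, roller5 may be knocked a few centimetres aside while the robot is not near it.
Once in a run the grip may slacken for a moment while it holds something.
It also fails if it takes over 210 s, if anything falls off the work surface, if the arm or the gripper's body presses on something with over 40 N, if the wrist force passes 120 N, or if a joint passes its speed limit or range.

ROBOT

A 6-joint arm with a two-finger parallel gripper is mounted at the origin on the work surface. World frame = base frame: x ahead of the robot, y to its left, z up, the work surface at z = 0. Lengths are in m, angles in rad, forces in N, time in s.
With the tool pointing down it reaches from about 0.25 to 0.775 m from the base axis. Payload 4 kg.
Tool frame: the origin (TCP) lies on the centre line of the jaws, within the pads' length; the fingertips stand 25 mm ahead of it and the grasp point (between the pads) lies 6 mm ahead of it; z points along the fingers, y is the line along which they close (so a half turn about z gives the same grasp; the last joint's range is limited). The gripper opens to 94 mm and grips with 3 to 60 N. Pads are 16 mm wide; open, the fingers measure 119 mm over their backs; the gripper's body (75 mm by 177 mm) begins 78 mm behind the grasp point.
Start: joints at [-1.301, 0.087, 1.371, -0, 1.684, -0.103], TCP at [0.2, -0.512, 0.231] pointing down, gripper open.
Joint ranges: [-3.1, 3.1], [-0.76, 2.03], [0.27, 2.55], [-1.08, 4.22], [0.17, 2.65], [-2.57, 2.57]. Speed limits (rad/s): [2.79, 2.79, 3.14, 3.14, 3.14, 3.14].

INTERFACE

Orientations are given as [roll, pitch, yaw] about the fixed x, y, z axes, in that order (R = Rz(yaw) Ry(pitch) Rx(roll)).
In Python, from bench import robot, imaging gives the robot as it stands. The module is installed in compiled form; this text tells all that it offers.
- The arm moves only by the tool drive_tool, never from a script. Its argument "series" is a list of rows, each a list of 3 entries, a list of its own where there are three numbers: the finger opening in m, from 0 to 0.094, then the shift along the tool's x, y, z in m, then the turn, a rotation vector about the tool's x, y, z in rad. A call has 1 to 5 rows; each row is the pose to reach, as a shift and turn from the pose commanded when the call began, along the tool's axes at that moment; what a row does not reach only later rows make up. A row lasts 1/8 s, in which the tool goes at most 62.5 mm and 10.7 degrees, less where a joint would pass 70% of its speed; a pose out of reach is approached as far as the arm can. A call with a gripper value outside its range is refused whole. The fingers move at their own pace and stop on an object; the grip force is fixed at half the most. Time passes only in rows, so rows that repeat a pose let the fingers close. It gives the time, the measured TCP pose, the force, the opening and the grip force at its end, in the units of the state.
- robot.get_obs(): the state, without advancing time (a new reading comes with each control period).
- imaging.snapshot(name): name is "scene" or "top" or "wrist"; returns the picture (384x512x3 uint8, red, green, blue); there is no depth.
- imaging.get_calibration(name): a dict with "intrinsics" (3x3 intrinsics, pixels), "position" and "rotation" of the camera in the world. Camera axes: x right, y up, looking along -z (the intrinsics and any distortion apply to the point x, -y, -z); pixel columns grow to the right and rows downward; lengths in m; the calibration is good to about 2 mm. The wrist camera is an equidistant fisheye: a pixel r from the principal point sees the ray r / f radians off the axis. A picture is of the moment at which its call begins: read the wrist's pose just before it. get_calibration takes no time and is no camera call; for the wrist camera it gives the pose at the moment of the call.
- robot.close_job(): hands the job in; it is judged then, once.
The state is a dict: "time": time; "joint_positions": joint angles; "qvel": joint speeds; "joint_torque": joint torques, N m; "tool_pos": TCP position; "ee_rot": TCP orientation; "wrist_force": force on the tool from outside, world axes, zero at the start; "wrist_torque": the same for the moment, N m; "width": finger opening in m; "finger_force": force on a finger pad.
Only numpy, scipy, OpenCV 4.12 (cv2) and the standard library are available. Lean on these libraries where they do the work, as an engineer would, in place of code of your own. Each camera call takes 0.05 s, during which the arm holds its last target. There are 200 camera calls.

## Working session

There is one attempt and no reset: what is moved stays moved. The work goes in short steps, Python scripts to look and compute and a tool call to move; the robot and the scene stay as the last step left them, time stands still between calls to the robot, and variables do not carry over. Pictures are saved under pics/ and viewed, at most 18 in all, crops included, and the job is handed in when it is done.

Besides the shell and the picture viewer there is one more tool, called after ">>>" in YAML: its name, and indented under it one key for each argument. drive_tool: Moves the arm, as the interface text tells. Its arguments: {"type":"object","properties":{"series":{"type":"array"}},"required":["series"]}

```bash
mkdir -p pics; python3 - <<'E'
from bench import robot, imaging
import cv2,numpy as np
print(robot.get_obs())
for n in("top","scene"):
    im=imaging.snapshot(n); cv2.imwrite(f"pics/{n}0.png",im[:,:,::-1]); 
for n in("top","scene","wrist"): print(n,imaging.get_calibration(n))
a=cv2.imread("pics/top0.png");cv2.imwrite("pics/top0b.png",cv2.resize(a,(800,600),interpolation=cv2.INTER_CUBIC))
E
```

```text
{'time': 0.0, 'joint_positions': array([-1.30107643e+00,  8.79490509e-02,  1.37222748e+00,  6.78304855e-06,
        1.68360599e+00, -1.03119699e-01]), 'qvel': array([-0.0009982 , -0.00053684, -0.00124732,  0.00109346, -0.0010073 ,
        0.00049204]), 'joint_torque': array([-9.68521490e-04, -3.40185463e+01, -3.02425754e+01,  7.16394070e-02,
        3.31741164e-02, -1.83108200e-04]), 'tool_pos': array([ 0.20020015, -0.51174316,  0.22932096]), 'ee_rot': array([-3.13941511e+00, -2.32124271e-04,  3.72840102e-01]), 'wrist_force': array([0.32202757, 0.22361248, 0.33331923]), 'wrist_torque': array([ 0.02349609, -0.03087482, -0.00490866]), 'finger_force': 0.0, 'width': 0.0940596261346987}
top {'intrinsics': array([[367.41647071,   0.        , 254.08064805],
       [  0.        , 367.41647071, 192.33178724],
       [  0.        ,   0.        ,   1.        ]]), 'position': array([0.50344657, 0.02736446, 1.13265986]), 'rotation': array([ 0.02867529, -0.01743575, -1.59979222])}
scene {'intrinsics': array([[348.80120683,   0.        , 257.81303937],
       [  0.        , 348.80120683, 188.86413817],
       [  0.        ,   0.        ,   1.        ]]), 'position': array([ 1.13777865, -0.2284438 ,  1.08607739]), 'rotation': array([0.57150093, 0.00398481, 1.15544343])}
wrist {'intrinsics': array([[297.31863964,   0.        , 255.75428855],
       [  0.        , 297.31863964, 185.52639043],
       [  0.        ,   0.        ,   1.        ]]), 'position': array([ 0.26682973, -0.48521527,  0.38398134]), 'rotation': array([-0.25088837,  0.00214556, -1.19706955])}
```

View pics/top0b.png

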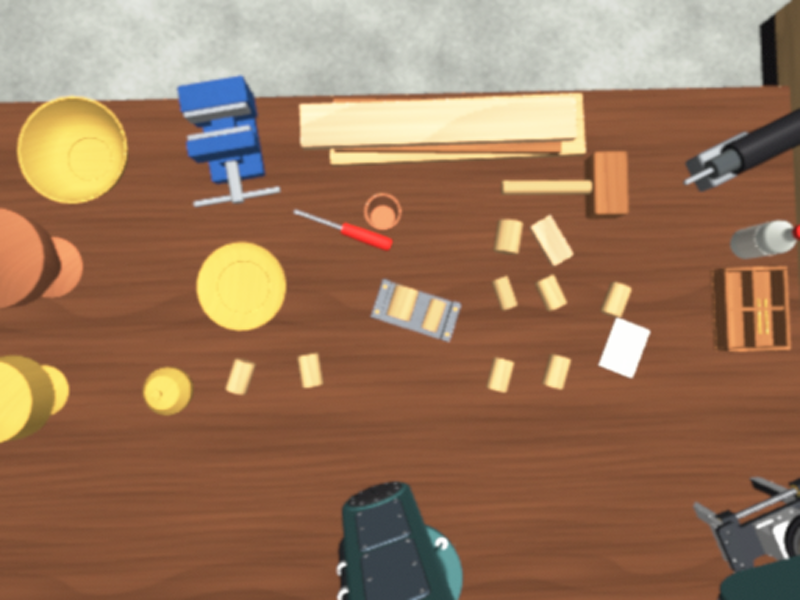

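View pics/scene0.png

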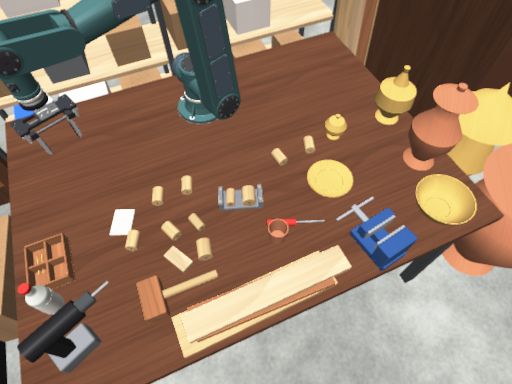

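The top view shows eight beech rollers on the bench, at (240,377), (310,370), (501,375), (557,372), (617,299), (552,292), (505,292) and (509,236). There is also a pale flat block at (552,240). The cradle is at (416,310) with two rollers in it, the dish at (241,286), the cup at (382,211) and the sugar pot at (167,390).

```bash
cat > h.py <<'E'
from bench import robot, imaging
import cv2,numpy as np
from scipy.spatial.transform import Rotation as R
def cam(n,c=None):
    c=c or imaging.get_calibration(n); return c["intrinsics"],np.array(c["position"]),R.from_euler("xyz",c["rotation"]).as_matrix(),n=="wrist"
def ray(C,uv):
    K,p,M,fish=C; x=(np.array(uv,float)-K[:2,2])/[K[0,0],K[1,1]]
    if fish:
        r=np.linalg.norm(x); x=x*(np.tan(r)/r if r>1e-9 else 1)
    return M@np.array([x[0],-x[1],-1])
def onz(C,uv,z):
    d=ray(C,uv); return C[1]+d*(z-C[1][2])/d[2]
def pix(C,P):
    K,p,M,fish=C; q=M.T@(np.array(P)-p); x=np.array([q[0],-q[1]])/-q[2]
    if fish:
        r=np.linalg.norm(x); x=x*np.arctan(r)/r
    return x*[K[0,0],K[1,1]]+K[:2,2]
def beech(im,k=4,lo=(8,40,150),hi=(26,150,255)):
    big=cv2.resize(im,None,fx=k,fy=k,interpolation=cv2.INTER_CUBIC)
    m=cv2.inRange(cv2.cvtColor(big,cv2.COLOR_RGB2HSV),lo,hi)
    m=cv2.morphologyEx(m,cv2.MORPH_OPEN,np.ones((k+1,k+1)))
    return m
def rects(C,m,k=4,z=0.02,mn=400,mx=1e9):
    out=[]
    for c in cv2.findContours(m,cv2.RETR_EXTERNAL,cv2.CHAIN_APPROX_NONE)[0]:
        if not mn<cv2.contourArea(c)<mx: continue
        rc=cv2.minAreaRect(c); b=(cv2.boxPoints(rc)+.5)/k-.5
        w=np.array([onz(C,q,z)[:2] for q in b]); e=w[1]-w[0],w[2]-w[1]
        l=[np.linalg.norm(v) for v in e]; i=int(np.argmax(l))
        out.append((w.mean(0),l[i],l[1-i],np.arctan2(e[i][1],e[i][0])%np.pi,b.mean(0)))
    return out
E
python3 - <<'E'
from h import *
im=cv2.imread("pics/top0.png")[:,:,::-1].copy(); C=cam("top")
hsv=cv2.cvtColor(im,cv2.COLOR_RGB2HSV)
for u,v in[(240,377),(501,375),(509,236),(552,240),(403,303),(241,286),(383,288),(445,335),(350,400)]: print(u,v,hsv[int(v*.64),int(u*.64)])
for w,a,b,t,px in rects(C,beech(im)): print(np.round(w,4),"L %.4f W %.4f th %.3f"%(a,b,t),np.round(px*1.5625))
E
```

```text
240 377 [ 22  95 249]
501 375 [ 25  84 253]
509 236 [ 22  99 247]
552 240 [ 21  75 249]
403 303 [ 21  98 247]
241 286 [ 26 138 253]
383 288 [ 18  53 213]
445 335 [ 19  39 191]
350 400 [ 10 147 144]
[0.3738 0.4618] L 0.0640 W 0.0627 th 1.540 [162. 391.]
[0.3946 0.6601] L 0.0771 W 0.0286 th 0.299 [ 58. 384.]
[0.3652 0.7417] L 0.1462 W 0.0576 th 3.131 [ 15. 400.]
[0.3978 0.3154] L 0.0733 W 0.0469 th 2.762 [239. 376.]
[ 0.3861 -0.1895] L 0.0706 W 0.0446 th 2.857 [501. 374.]
[ 0.3876 -0.2999] L 0.0698 W 0.0467 th 2.859 [557. 372.]
[0.4049 0.1797] L 0.0702 W 0.0458 th 0.152 [309. 370.]
[ 0.4545 -0.7126] L 0.0469 W 0.0176 th 0.010 [766. 331.]
[ 0.506  -0.0623] L 0.0647 W 0.0331 th 2.778 [433. 314.]
[ 0.5328 -0.003 ] L 0.0681 W 0.0496 th 2.800 [402. 301.]
[ 0.5259 -0.423 ] L 0.0709 W 0.0438 th 2.729 [617. 299.]
[ 0.5452 -0.2033] L 0.0670 W 0.0354 th 0.332 [505. 292.]
[ 0.5425 -0.2944] L 0.0680 W 0.0432 th 0.430 [551. 292.]
[ 0.4996 -0.6487] L 0.1415 W 0.0173 th 3.108 [732. 309.]
[0.5714 0.3088] L 0.1663 W 0.1649 th 1.544 [240. 286.]
[0.6169 0.6414] L 0.1216 W 0.0648 th 3.059 [ 66. 267.]
[ 0.6578 -0.2168] L 0.0695 W 0.0520 th 2.931 [510. 234.]
[ 0.6454 -0.2987] L 0.0979 W 0.0533 th 0.507 [552. 240.]
[0.6384 0.7263] L 0.1920 W 0.0833 th 3.130 [ 21. 257.]
[0.7112 0.0307] L 0.0776 W 0.0765 th 1.546 [382. 210.]
[ 0.7509 -0.2924] L 0.1792 W 0.0301 th 1.546 [546. 186.]
[ 0.7558 -0.3986] L 0.1127 W 0.0173 th 3.129 [600. 182.]
[0.824  0.6174] L 0.1601 W 0.1380 th 1.604 [ 77. 160.]
[0.9449 0.6277] L 0.1164 W 0.0160 th 1.571 [71. 98.]
[ 0.8722 -0.0917] L 0.5679 W 0.1320 th 1.593 [442. 127.]
```

```bash
cat >> h.py <<'E'
def phi(o): # direction of tool y (closing line) in the world
    M=R.from_euler("xyz",o["ee_rot"]).as_matrix(); return np.arctan2(M[1,1],M[0,1])
def plan(goals,start=None):
    """goals: list of (x,y,z,phi); prints shift/turn in tool axes from each previous goal"""
    if start is None:
        o=robot.get_obs(); start=(*o["tool_pos"],phi(o)); print("t %.2f"%o["time"],"at",np.round(start,4),"w %.4f"%o["width"])
    for g in goals:
        d=np.array(g[:3])-start[:3]; f=start[3]
        ey=np.array([np.cos(f),np.sin(f)]); ex=np.array([-ey[1],ey[0]])
        print("->",np.round(g,3)," shift [%.4f, %.4f, %.4f] turn z %.4f  len %.3f"%(d[:2]@ex,d[:2]@ey,-d[2],f-g[3],np.linalg.norm(d)))
        start=g
E
python3 - <<'E'
from h import *
im=cv2.imread("pics/top0.png")[:,:,::-1].copy(); C=cam("top")
big=cv2.resize(im,None,fx=4,fy=4,interpolation=cv2.INTER_CUBIC)
m=cv2.inRange(cv2.cvtColor(big,cv2.COLOR_RGB2HSV),(90,15,90),(130,110,255))
m|=beech(im)
mm=np.zeros_like(m); x0,y0,x1,y1=[int(v*.64*4) for v in(360,270,475,350)]; mm[y0:y1,x0:x1]=m[y0:y1,x0:x1]
mm=cv2.morphologyEx(mm,cv2.MORPH_CLOSE,np.ones((15,15)))
for r in rects(C,mm,z=.04): print(r)
plan([(.515,-.03,.22,-.36)])
E
```

```text
(array([ 0.51563722, -0.03087007]), np.float64(0.1618014876987478), np.float64(0.07712935511343112), np.float64(1.1860290001951732), array([267.10004, 198.21638], dtype=float32))
t 0.10 at [ 0.2002 -0.5118  0.2295 -1.198 ] w 0.0941
-> [ 0.515 -0.03   0.22  -0.36 ]  shift [0.4687, -0.3341, 0.0095] turn z -0.8380  len 0.576
```

>>> drive_tool:
  series:
    - [0.094, [0.047, -0.033, 0.001], [0, 0, 0]]
    - [0.094, [0.094, -0.067, 0.002], [0, 0, 0]]
    - [0.094, [0.141, -0.1, 0.003], [0, 0, 0]]
    - [0.094, [0.188, -0.134, 0.004], [0, 0, 0]]
    - [0.094, [0.234, -0.167, 0.005], [0, 0, 0]]

```text
time: 0.72
tool_pos: [0.358, -0.2696, 0.225]
ee_rot: [-3.141, 0.0, 0.373]
wrist_force: [0.8, -0.8, 0.6]
width: 0.0941
finger_force: 0.0
```

>>> drive_tool:
  series:
    - [0.094, [0.047, -0.033, 0.001], [0, 0, -0.168]]
    - [0.094, [0.094, -0.067, 0.002], [0, 0, -0.336]]
    - [0.094, [0.141, -0.1, 0.003], [0, 0, -0.504]]
    - [0.094, [0.188, -0.134, 0.004], [0, 0, -0.672]]
    - [0.094, [0.234, -0.167, 0.005], [0, 0, -0.838]]

```text
time: 1.35
tool_pos: [0.5151, -0.0289, 0.22]
ee_rot: [-3.141, 0.0, 1.217]
wrist_force: [1.0, -0.3, -0.6]
width: 0.0939
finger_force: 0.0
```

```bash
python3 - <<'E'
from h import *
print(robot.get_obs()["tool_pos"],phi(robot.get_obs()),robot.get_obs()["qvel"].round(3))
np.save("wc.npy",imaging.get_calibration("wrist"),allow_pickle=True)
im=imaging.snapshot("wrist"); cv2.imwrite("pics/w1.png",im[:,:,::-1])
E
```

```text
[ 0.51506257 -0.02885625  0.21998069] -0.35422988661172267 [ 0.843  0.469 -0.447 -0.003 -0.024 -0.473]
```

View pics/w1.png

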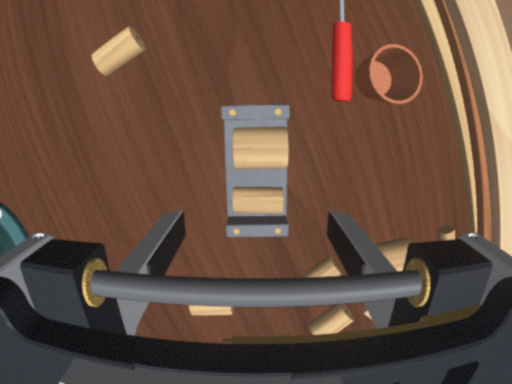

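The wrist view shows the cradle's cheeks at rows 105–120 and 222–237. The thick roller is at (260,148) and the thin one at (258,200), both aligned with the closing line.

```bash
python3 - <<'E'
from h import *
C=cam("wrist"); print("cam",C[1])
im=imaging.snapshot("wrist"); k=4
big=cv2.resize(im,None,fx=k,fy=k,interpolation=cv2.INTER_CUBIC)
hsv=cv2.cvtColor(big,cv2.COLOR_RGB2HSV)
roi=np.zeros(hsv.shape[:2],np.uint8); roi[90*k:250*k,200*k:310*k]=255
m=(cv2.inRange(hsv,(95,20,70),(130,140,255))|cv2.inRange(hsv,(15,60,120),(35,255,255)))&roi
m=cv2.morphologyEx(m,cv2.MORPH_CLOSE,np.ones((9,9)))
m=cv2.morphologyEx(m,cv2.MORPH_OPEN,np.ones((9,9)))
for r in rects(C,m,z=.044,mn=2000): print("cradle@.044",np.round(r[0],4),np.round(r[1:4],4),r[4])
s=cv2.inRange(hsv,(15,90,120),(35,255,255))&roi
for r in rects(C,s,z=.044,mn=60): print("dot",np.round(r[0],4),np.round(r[1:4],4),r[4])
for r in rects(C,beech(im)&roi,z=.036,mn=2000): print("roll",np.round(r[0],4),np.round(r[1:4],4),r[4])
plan([(.515,-.03,.22,-.36)])
E
```

```text
cam [0.54133759 0.04429585 0.37421537]
cradle@.044 [ 0.4918 -0.093 ] [0.0717 0.0123 2.8083] [255.88513 236.31082]
cradle@.044 [ 0.5197 -0.0147] [0.1272 0.0721 1.2657] [255.82434 166.8938 ]
dot [ 0.4681 -0.0852] [0.006  0.0058 1.2061] [235.25  236.875]
dot [ 0.5154 -0.1019] [0.0064 0.006  1.9793] [276.68753 236.81253]
dot [ 0.506  -0.0576] [0.0571 0.0289 2.759 ] [257.11258 206.4499 ]
dot [ 0.5303 -0.0013] [0.0611 0.045  2.8003] [260.625 154.375]
dot [0.5146 0.0471] [0.0061 0.0061 1.221 ] [232.625 118.625]
dot [0.5619 0.0305] [0.0064 0.0061 2.81  ] [278.    118.375]
roll [ 0.5047 -0.0611] [0.0612 0.0289 2.7801] [257.05185 207.34692]
roll [ 0.5289 -0.0039] [0.0638 0.0441 2.8   ] [260.125 156.   ]
t 1.45 at [ 0.5158 -0.0263  0.2192 -0.3516] w 0.0942
-> [ 0.515 -0.03   0.22  -0.36 ]  shift [-0.0038, 0.0005, -0.0008] turn z 0.0084  len 0.004
```

>>> drive_tool:
  series:
    - [0.094, [0, 0, 0], [0, 0, -0.022]]
    - [0.094, [0, 0, 0], [0, 0, -0.022]]
    - [0.094, [0, 0, 0], [0, 0, -0.022]]

```text
time: 1.82
tool_pos: [0.5141, -0.032, 0.2206]
ee_rot: [3.141, 0.0, 1.23]
wrist_force: [-0.7, -0.3, -0.4]
width: 0.094
finger_force: 0.0
```

```bash
cat >> h.py <<'E'
def dots(C,im,box,z=.044,k=4):
    hsv=cv2.cvtColor(cv2.resize(im,None,fx=k,fy=k,interpolation=cv2.INTER_CUBIC),cv2.COLOR_RGB2HSV)
    roi=np.zeros(hsv.shape[:2],np.uint8); x0,y0,x1,y1=[v*k for v in box]; roi[y0:y1,x0:x1]=255
    return rects(C,cv2.inRange(hsv,(15,90,120),(35,255,255))&roi,z=z,mn=60,mx=1500)
E
python3 - <<'E'
from h import *
C=cam("wrist"); im=imaging.snapshot("wrist")
d=dots(C,im,(200,90,310,260)); P=np.array([r[0] for r in d]); print(P.round(4),P.mean(0),len(P))
roi=np.zeros((384*4,512*4),np.uint8); roi[360:1000,800:1240]=255
for z in(.028,.036):
  for r in rects(C,beech(im)&roi,z=z,mn=2000): print("roll",z,np.round(r[0],4),np.round(r[1:4],4),r[4])
plan([(.505,-.062,.12,-.338)])
E
```

```text
[[ 0.5154 -0.1019]
 [ 0.4682 -0.0852]
 [ 0.5145  0.0472]
 [ 0.5619  0.0305]] [ 0.51499499 -0.02735491] 4
roll 0.028 [ 0.5038 -0.0636] [0.0627 0.0296 2.7676] [256.88916 198.57549]
roll 0.028 [ 0.5289 -0.0046] [0.0659 0.0453 2.804 ] [260.375 146.375]
roll 0.036 [ 0.5046 -0.0613] [0.0612 0.0289 2.7676] [256.88916 198.57549]
roll 0.036 [ 0.5291 -0.0037] [0.0643 0.0442 2.804 ] [260.375 146.375]
t 1.88 at [ 0.5142 -0.0319  0.2207 -0.3404] w 0.0941
-> [ 0.505 -0.062  0.12  -0.338]  shift [-0.0314, 0.0014, 0.1007] turn z -0.0024  len 0.105
```

>>> drive_tool:
  series:
    - [0.094, [-0.016, 0.001, 0.05], [0, 0, 0]]
    - [0.094, [-0.032, 0.001, 0.1], [0, 0, 0]]
    - [0.094, [-0.0325, 0.001, 0.14], [0, 0, 0]]
    - [0.094, [-0.0325, 0.001, 0.165], [0, 0, 0]]
    - [0.094, [-0.0325, 0.001, 0.18], [0, 0, 0]]

```text
time: 2.5
tool_pos: [0.5037, -0.0623, 0.0391]
ee_rot: [-3.14, 0.0, 1.231]
wrist_force: [-0.3, -0.1, -0.2]
width: 0.0939
finger_force: 0.0
```

>>> drive_tool:
  series:
    - [0.094, [0, 0, 0], [0, 0, 0]]
    - [0.04, [0, 0, 0], [0, 0, 0]]
    - [0.04, [0, 0, 0], [0, 0, 0]]
    - [0.04, [0, 0, 0], [0, 0, 0]]
    - [0.04, [0, 0, 0], [0, 0, 0]]

```text
time: 3.12
tool_pos: [0.505, -0.0618, 0.041]
ee_rot: [3.141, -0.0, 1.233]
wrist_force: [-0.7, 0.4, 1.9]
width: 0.06
finger_force: 29.9
```

>>> drive_tool:
  series:
    - [0.04, [0, 0, -0.04], [0, 0, 0]]
    - [0.04, [0.03, -0.005, -0.08], [0, 0, 0]]
    - [0.04, [0.085, -0.015, -0.08], [0, 0, 0]]
    - [0.04, [0.14, -0.025, -0.08], [0, 0, 0]]
    - [0.04, [0.2, -0.036, -0.08], [0, 0, 0]]

```text
time: 3.75
tool_pos: [0.5373, 0.1403, 0.1208]
ee_rot: [3.141, -0.0, 1.232]
wrist_force: [0.6, 0.7, -0.7]
width: 0.0599
finger_force: 29.9
```

>>> drive_tool:
  series:
    - [0.04, [0.055, -0.01, 0], [0, 0, 0]]
    - [0.04, [0.11, -0.02, 0], [0, 0, 0]]
    - [0.04, [0.142, -0.025, 0], [0, 0, 0]]
    - [0.04, [0.142, -0.025, 0.04], [0, 0, 0]]
    - [0.04, [0.142, -0.025, 0.065], [0, 0, 0]]

```text
time: 4.38
tool_pos: [0.5596, 0.2817, 0.0533]
ee_rot: [-3.14, 0.002, 1.234]
wrist_force: [-0.1, -0.2, -0.8]
width: 0.0597
finger_force: 29.9
```

>>> drive_tool:
  series:
    - [0.04, [0, 0, 0.01], [0, 0, 0]]
    - [0.04, [0, 0, 0.018], [0, 0, 0]]
    - [0.04, [0, 0, 0.018], [0, 0, 0]]

```text
time: 4.75
tool_pos: [0.5608, 0.2811, 0.0378]
ee_rot: [3.141, -0.0, 1.232]
wrist_force: [-0.0, -0.2, -0.5]
width: 0.0602
finger_force: 29.9
```

>>> drive_tool:
  series:
    - [0.04, [0, 0, 0.002], [0, 0, 0]]
    - [0.04, [0, 0, 0.004], [0, 0, 0]]
    - [0.04, [0, 0, 0.004], [0, 0, 0]]

```text
time: 5.12
tool_pos: [0.5606, 0.2811, 0.0336]
ee_rot: [3.141, -0.0, 1.233]
wrist_force: [0.2, -0.6, -1.0]
width: 0.0599
finger_force: 29.9
```

>>> drive_tool:
  series:
    - [0.072, [0, 0, 0], [0, 0, 0]]
    - [0.072, [0, 0, 0], [0, 0, 0]]
    - [0.072, [0, 0, 0], [0, 0, 0]]
    - [0.072, [0, 0, -0.03], [0, 0, 0]]
    - [0.072, [0, 0, -0.09], [0, 0, 0]]

```text
time: 5.75
tool_pos: [0.5584, 0.2803, 0.1205]
ee_rot: [-3.135, 0.006, 1.233]
wrist_force: [1.1, 0.2, -0.7]
width: 0.072
finger_force: 0.0
```

>>> drive_tool:
  series:
    - [0.094, [-0.055, 0.013, 0], [0, 0, 0]]
    - [0.094, [-0.11, 0.026, 0], [0, 0, 0]]
    - [0.094, [-0.165, 0.039, 0], [0, 0, 0]]
    - [0.094, [-0.22, 0.052, 0], [0, 0, 0]]
    - [0.094, [-0.278, 0.064, 0], [0, 0, 0]]

```text
time: 6.38
tool_pos: [0.5285, -0.004, 0.1238]
ee_rot: [3.141, -0.0, 1.233]
wrist_force: [1.7, -1.6, -0.2]
width: 0.0939
finger_force: 0.0
```

>>> drive_tool:
  series:
    - [0.094, [0, 0, 0.03], [0, 0, 0]]
    - [0.094, [0, 0, 0.055], [0, 0, 0]]
    - [0.094, [0, 0, 0.075], [0, 0, 0]]
    - [0.094, [0, 0, 0.078], [0, 0, 0]]
    - [0.094, [0, 0, 0.078], [0, 0, 0]]

```text
time: 7.0
tool_pos: [0.5291, -0.0023, 0.046]
ee_rot: [3.141, -0.0, 1.233]
wrist_force: [-0.1, 0.8, 0.9]
width: 0.0941
finger_force: 0.0
```

>>> drive_tool:
  series:
    - [0.04, [0, 0, 0], [0, 0, 0]]
    - [0.04, [0, 0, 0], [0, 0, 0]]
    - [0.04, [0, 0, 0], [0, 0, 0]]
    - [0.04, [0, 0, 0], [0, 0, 0]]

```text
time: 7.5
tool_pos: [0.529, -0.0024, 0.0458]
ee_rot: [3.141, -0.0, 1.233]
wrist_force: [-1.4, 0.2, 1.2]
width: 0.0595
finger_force: 30.0
```

>>> drive_tool:
  series:
    - [0.04, [0, 0, -0.04], [0, 0, 0]]
    - [0.04, [0.03, -0.005, -0.08], [0, 0, 0]]
    - [0.04, [0.085, -0.015, -0.08], [0, 0, 0]]
    - [0.04, [0.14, -0.025, -0.08], [0, 0, 0]]
    - [0.04, [0.2, -0.036, -0.08], [0, 0, 0]]

```text
time: 8.12
tool_pos: [0.5612, 0.1996, 0.1255]
ee_rot: [3.141, 0.0, 1.232]
wrist_force: [0.6, -0.6, -0.3]
width: 0.0597
finger_force: 30.0
```

>>> drive_tool:
  series:
    - [0.04, [0.055, -0.01, 0], [0, 0, 0]]
    - [0.04, [0.11, -0.02, 0], [0, 0, 0]]
    - [0.04, [0.14, -0.027, 0], [0, 0, 0]]
    - [0.04, [0.14, -0.027, 0.04], [0, 0, 0]]
    - [0.04, [0.14, -0.027, 0.065], [0, 0, 0]]

```text
time: 8.75
tool_pos: [0.5809, 0.3397, 0.0579]
ee_rot: [-3.14, 0.002, 1.234]
wrist_force: [-0.5, 0.1, -1.6]
width: 0.06
finger_force: 30.0
```

>>> drive_tool:
  series:
    - [0.04, [0, 0, 0.01], [0, 0, 0]]
    - [0.04, [0, 0, 0.019], [0, 0, 0]]
    - [0.04, [0, 0, 0.02], [0, 0, 0]]
    - [0.04, [0, 0, 0.02], [0, 0, 0]]

```text
time: 9.25
tool_pos: [0.5827, 0.3395, 0.0417]
ee_rot: [3.14, -0.001, 1.233]
wrist_force: [0.1, -0.2, -0.6]
width: 0.06
finger_force: 30.0
```

>>> drive_tool:
  series:
    - [0.072, [0, 0, 0.002], [0, 0, 0]]
    - [0.072, [0, 0, 0.002], [0, 0, 0]]
    - [0.072, [0, 0, 0], [0, 0, 0]]
    - [0.072, [0, 0, -0.03], [0, 0, 0]]
    - [0.072, [0, 0, -0.09], [0, 0, 0]]

```text
time: 9.88
tool_pos: [0.58, 0.3383, 0.1275]
ee_rot: [-3.136, 0.006, 1.233]
wrist_force: [1.3, 0.4, -0.8]
width: 0.072
finger_force: 0.0
```

>>> drive_tool:
  series:
    - [0.094, [-0.043, -0.033, -0.02], [0, 0, 0]]
    - [0.094, [-0.086, -0.066, -0.04], [0, 0, 0]]
    - [0.094, [-0.13, -0.1, -0.07], [0, 0, 0]]
    - [0.094, [-0.173, -0.133, -0.09], [0, 0, 0]]
    - [0.094, [-0.173, -0.133, -0.09], [0, 0, 0]]

```text
time: 10.5
tool_pos: [0.3981, 0.2195, 0.224]
ee_rot: [3.136, -0.004, 1.232]
wrist_force: [0.9, 0.7, 0.1]
width: 0.094
finger_force: 0.0
```

```bash
python3 - <<'E'
from h import *
C=cam("wrist"); im=imaging.snapshot("wrist"); cv2.imwrite("pics/w2.png",im[:,:,::-1])
for r in rects(C,beech(im),z=.02,mn=2000): print("roll",np.round(r[0],4),np.round(r[1:4],4),r[4].round(1))
plan([(.398,.315,.1,-.38),(.398,.315,.034,-.38)])
E
```

```text
roll [0.4046 0.1754] [0.0635 0.0357 0.1427] [271.8 201.3]
roll [0.3962 0.3137] [0.0641 0.0368 2.79  ] [228.   99.1]
roll [0.5749 0.309 ] [0.1836 0.1787 1.2093] [358.8  64.1]
roll [0.3682 0.4369] [0.0958 0.0519 2.6876] [175.5  18.9]
t 10.55 at [ 0.3991  0.2201  0.2225 -0.3384] w 0.0944
-> [ 0.398  0.315  0.1   -0.38 ]  shift [0.0892, -0.0325, 0.1225] turn z 0.0416  len 0.155
-> [ 0.398  0.315  0.034 -0.38 ]  shift [0.0000, 0.0000, 0.0660] turn z 0.0000  len 0.066
```

View pics/w2.png

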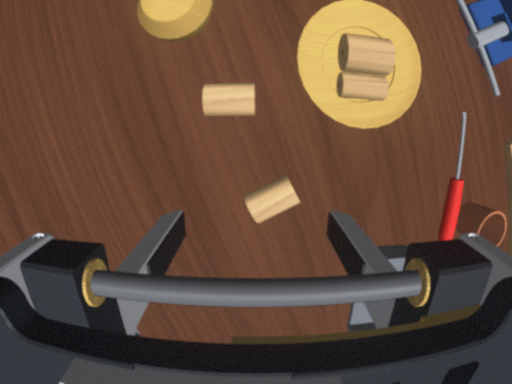

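The rollers left over in the cradle now both lie in the dish, at (366,55) and (361,86). Roller A is at (228,99) and B at (272,201). I'll take A next.

>>> drive_tool:
  series:
    - [0.094, [0.03, -0.012, 0.05], [0, 0, 0]]
    - [0.094, [0.06, -0.024, 0.1], [0, 0, 0]]
    - [0.094, [0.0885, -0.0335, 0.14], [0, 0, 0]]
    - [0.094, [0.0885, -0.0335, 0.17], [0, 0, 0]]
    - [0.094, [0.0885, -0.0335, 0.189], [0, 0, 0]]

```text
time: 11.18
tool_pos: [0.3961, 0.3151, 0.0277]
ee_rot: [-3.138, 0.004, 1.234]
wrist_force: [0.1, 0.1, -0.3]
width: 0.0941
finger_force: 0.0
```

>>> drive_tool:
  series:
    - [0.094, [0, 0, 0.001], [0, 0, 0]]
    - [0.04, [0, 0, 0.001], [0, 0, 0]]
    - [0.04, [0, 0, 0.001], [0, 0, 0]]
    - [0.04, [0, 0, 0.001], [0, 0, 0]]
    - [0.04, [0, 0, 0.001], [0, 0, 0]]

```text
time: 11.8
tool_pos: [0.3975, 0.3149, 0.0312]
ee_rot: [3.14, -0.001, 1.233]
wrist_force: [-0.1, 0.0, 2.3]
width: 0.06
finger_force: 30.0
```

>>> drive_tool:
  series:
    - [0.04, [0, 0, -0.045], [0, 0, 0]]
    - [0.04, [-0.02, 0.018, -0.09], [0, 0, 0]]
    - [0.04, [-0.06, 0.055, -0.09], [0, 0, 0]]
    - [0.04, [-0.1, 0.093, -0.09], [0, 0, 0]]
    - [0.04, [-0.14, 0.13, -0.09], [0, 0, 0]]

```text
time: 12.42
tool_pos: [0.4736, 0.1381, 0.1209]
ee_rot: [3.141, -0.001, 1.233]
wrist_force: [0.0, 1.0, -0.6]
width: 0.0602
finger_force: 3.0
```

>>> drive_tool:
  series:
    - [0.04, [-0.04, 0.037, 0], [0, 0, 0]]
    - [0.04, [-0.08, 0.073, 0], [0, 0, 0]]
    - [0.04, [-0.103, 0.0945, 0], [0, 0, 0]]
    - [0.04, [-0.103, 0.0945, 0.02], [0, 0, 0]]
    - [0.04, [-0.103, 0.0945, 0.03], [0, 0, 0]]

```text
time: 13.05
tool_pos: [0.5275, 0.0107, 0.0893]
ee_rot: [-3.14, 0.0, 1.232]
wrist_force: [0.4, 0.7, -0.3]
width: 0.0597
finger_force: 30.0
```

```bash
python3 - <<'E'
from h import *
plan([(.5286,.0113,.044,-.338)])
E
```

```text
t 13.05 at [ 0.5275  0.0107  0.0893 -0.339 ] w 0.0597
-> [ 0.529  0.011  0.044 -0.338]  shift [0.0009, 0.0008, 0.0453] turn z -0.0010  len 0.045
```

The grip slackened for a moment on the way (3 N). I'll check how the roller is held.

```bash
python3 - <<'E'
from h import *
im=imaging.snapshot("wrist"); cv2.imwrite("pics/w3.png",im[:,:,::-1])
im=imaging.snapshot("scene"); cv2.imwrite("pics/s3.png",cv2.resize(im[140:260,150:350,::-1],None,fx=4,fy=4,interpolation=cv2.INTER_CUBIC))
E
```

```text
(no output)
```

View pics/w3.png

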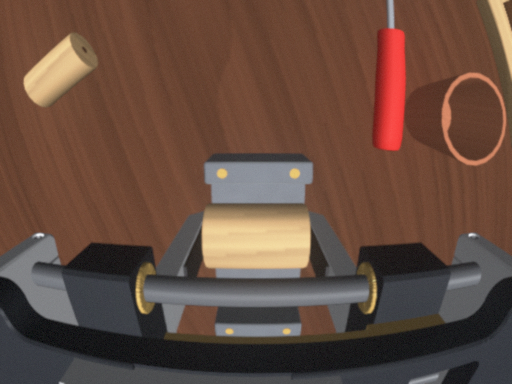

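View pics/s3.png

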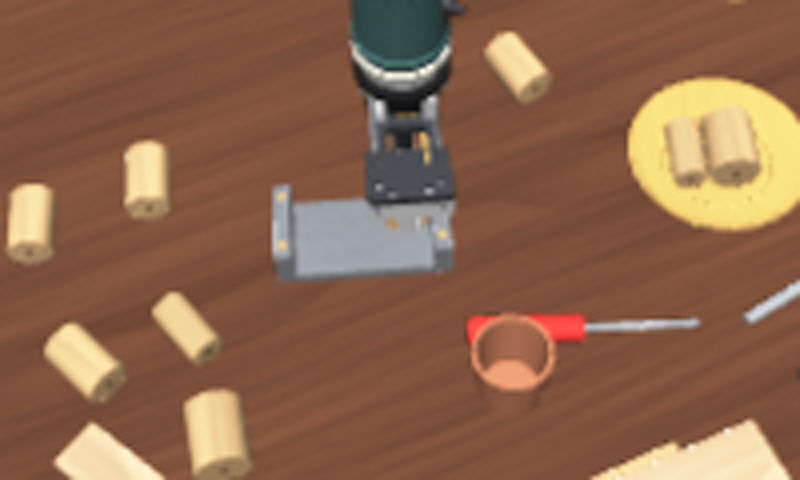

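The roller is held squarely between the pads at (256,237). The dish is fine, and B is at (60,70) in the wrist view. I'll lower it now.

>>> drive_tool:
  series:
    - [0.04, [0.0005, 0.0005, 0.02], [0, 0, 0]]
    - [0.04, [0.0005, 0.0005, 0.035], [0, 0, 0]]
    - [0.04, [0.0005, 0.0005, 0.042], [0, 0, 0]]
    - [0.04, [0.0005, 0.0005, 0.044], [0, 0, 0]]
    - [0.04, [0.0005, 0.0005, 0.044], [0, 0, 0]]

```text
time: 13.78
tool_pos: [0.5291, 0.0115, 0.0468]
ee_rot: [3.141, -0.0, 1.233]
wrist_force: [-0.1, -0.5, -0.5]
width: 0.0598
finger_force: 30.0
```

>>> drive_tool:
  series:
    - [0.04, [0, 0, 0.0025], [0, 0, 0]]
    - [0.04, [0, 0, 0.0025], [0, 0, 0]]
    - [0.084, [0, 0, 0.0025], [0, 0, 0]]
    - [0.084, [0, 0, 0.0025], [0, 0, 0]]
    - [0.084, [0, 0, 0.0], [0, 0, 0]]

```text
time: 14.4
tool_pos: [0.5287, 0.0114, 0.0465]
ee_rot: [-3.141, 0.0, 1.233]
wrist_force: [-0.1, -0.0, -0.1]
width: 0.0838
finger_force: 0.0
```

>>> drive_tool:
  series:
    - [0.084, [0, 0, -0.04], [0, 0, 0]]
    - [0.084, [0.02, -0.03, -0.08], [0, 0, -0.12]]
    - [0.094, [0.05, -0.075, -0.08], [0, 0, -0.25]]
    - [0.094, [0.085, -0.125, -0.08], [0, 0, -0.38]]
    - [0.094, [0.115, -0.172, -0.08], [0, 0, -0.485]]

```text
time: 15.02
tool_pos: [0.4037, 0.1783, 0.127]
ee_rot: [3.14, -0.001, 1.721]
wrist_force: [0.7, 0.1, -0.3]
width: 0.0943
finger_force: 0.0
```

```bash
python3 - <<'E'
from h import *
plan([(.405,.1775,.031,.147)])
C=cam("wrist"); im=imaging.snapshot("wrist")
for r in rects(C,beech(im),z=.02,mn=2000): print("roll",np.round(r[0],4),np.round(r[1:4],4),r[4].round(1))
plan([(.405,.1775,.031,.147)])
E
```

```text
t 15.03 at [0.4037 0.1783 0.127  0.1501] w 0.0943
-> [0.405 0.178 0.031 0.147]  shift [-0.0010, 0.0012, 0.0960] turn z 0.0031  len 0.096
roll [0.4065 0.1763] [0.0642 0.0371 0.1463] [258.6 193.6]
roll [0.5784 0.3124] [0.1961 0.1798 1.8178] [432.8  91.7]
t 15.07 at [0.3994 0.1827 0.1268 0.1579] w 0.0942
-> [0.405 0.178 0.031 0.147]  shift [-0.0060, 0.0048, 0.0958] turn z 0.0109  len 0.096
```

>>> drive_tool:
  series:
    - [0.094, [0, 0, 0.02], [0, 0, 0]]
    - [0.094, [0, 0, 0.05], [0, 0, 0]]
    - [0.094, [0, 0, 0.075], [0, 0, 0]]
    - [0.094, [0, 0, 0.09], [0, 0, 0]]
    - [0.094, [0, 0, 0.095], [0, 0, 0]]

```text
time: 15.7
tool_pos: [0.4044, 0.1767, 0.0308]
ee_rot: [-3.14, 0.0, 1.718]
wrist_force: [0.1, -0.9, 0.3]
width: 0.0938
finger_force: 0.0
```

>>> drive_tool:
  series:
    - [0.094, [0, 0, 0], [0, 0, 0]]
    - [0.04, [0, 0, 0], [0, 0, 0]]
    - [0.04, [0, 0, 0], [0, 0, 0]]
    - [0.04, [0, 0, 0], [0, 0, 0]]
    - [0.04, [0, 0, 0], [0, 0, 0]]

```text
time: 16.32
tool_pos: [0.405, 0.177, 0.0317]
ee_rot: [3.141, 0.0, 1.718]
wrist_force: [0.8, 1.0, 0.7]
width: 0.0601
finger_force: 30.0
```

>>> drive_tool:
  series:
    - [0.04, [0, 0, -0.05], [0, 0, 0]]
    - [0.04, [-0.03, 0.007, -0.09], [0, 0, 0.1]]
    - [0.04, [-0.08, 0.019, -0.09], [0, 0, 0.2]]
    - [0.04, [-0.13, 0.03, -0.09], [0, 0, 0.3]]
    - [0.04, [-0.18, 0.042, -0.09], [0, 0, 0.4]]

```text
time: 16.95
tool_pos: [0.4729, 0.0036, 0.1216]
ee_rot: [3.141, -0.0, 1.315]
wrist_force: [1.2, 0.5, -1.1]
width: 0.0597
finger_force: 30.0
```

```bash
python3 - <<'E'
from h import *
plan([(.5014,-.0661,.0445,-.338)])
E
```

```text
t 16.95 at [ 0.4729  0.0036  0.1216 -0.256 ] w 0.0597
-> [ 0.501 -0.066  0.044 -0.338]  shift [-0.0603, 0.0452, 0.0771] turn z 0.0820  len 0.108
```

>>> drive_tool:
  series:
    - [0.04, [-0.03, 0.0225, 0], [0, 0, 0.045]]
    - [0.04, [-0.0605, 0.045, 0], [0, 0, 0.082]]
    - [0.04, [-0.0605, 0.045, 0.015], [0, 0, 0.082]]
    - [0.04, [-0.0605, 0.045, 0.035], [0, 0, 0.082]]
    - [0.04, [-0.0605, 0.045, 0.045], [0, 0, 0.082]]

```text
time: 17.58
tool_pos: [0.4995, -0.0638, 0.0744]
ee_rot: [-3.138, 0.0, 1.237]
wrist_force: [-0.2, 0.0, -0.9]
width: 0.0599
finger_force: 30.0
```

>>> drive_tool:
  series:
    - [0.04, [0, 0, 0.01], [0, 0, 0]]
    - [0.04, [0, 0, 0.022], [0, 0, 0]]
    - [0.04, [0, 0, 0.029], [0, 0, 0]]
    - [0.04, [0, 0, 0.031], [0, 0, 0]]
    - [0.04, [0, 0, 0.031], [0, 0, 0]]

```text
time: 18.2
tool_pos: [0.5012, -0.0648, 0.0456]
ee_rot: [3.141, -0.0, 1.236]
wrist_force: [0.9, 0.6, -0.5]
width: 0.0597
finger_force: 30.0
```

>>> drive_tool:
  series:
    - [0.04, [0, 0, 0.001], [0, 0, 0]]
    - [0.084, [0, 0, 0.001], [0, 0, 0]]
    - [0.084, [0, 0, 0.001], [0, 0, 0]]
    - [0.084, [0, 0, 0.001], [0, 0, 0]]
    - [0.084, [0, 0, -0.04], [0, 0, 0]]

```text
time: 18.82
tool_pos: [0.4982, -0.0641, 0.0823]
ee_rot: [-3.133, 0.001, 1.236]
wrist_force: [-0.4, -0.2, -0.0]
width: 0.0842
finger_force: 0.0
```

>>> drive_tool:
  series:
    - [0.084, [-0.04, -0.006, -0.045], [0, 0, 0]]
    - [0.094, [-0.09, -0.013, -0.085], [0, 0, 0]]
    - [0.094, [-0.15, -0.021, -0.125], [0, 0, 0]]
    - [0.094, [-0.195, -0.028, -0.125], [0, 0, -0.05]]
    - [0.094, [-0.217, -0.031, -0.125], [0, 0, -0.05]]

```text
time: 19.45
tool_pos: [0.3994, -0.2621, 0.212]
ee_rot: [3.139, 0.002, 1.283]
wrist_force: [0.6, 0.6, 0.7]
width: 0.0943
finger_force: 0.0
```

>>> drive_tool:
  series:
    - [0.094, [0, 0, 0], [0, 0, 0]]

```text
time: 19.58
tool_pos: [0.3998, -0.2606, 0.2106]
ee_rot: [3.141, 0.0, 1.283]
wrist_force: [0.2, 0.2, 0.6]
width: 0.0942
finger_force: 0.0
```

```bash
python3 - <<'E'
from h import *
C=cam("wrist"); im=imaging.snapshot("wrist"); cv2.imwrite("pics/w4.png",im[:,:,::-1])
for r in rects(C,beech(im),z=.02,mn=2000): print("roll",np.round(r[0],4),np.round(r[1:4],4),r[4].round(1))
plan([(.386,-.190,.031,-.285)])
E
```

```text
roll [ 0.0885 -0.3622] [0.0683 0.0184 1.2046] [ 86.  288.5]
roll [ 0.5518 -0.4265] [0.0494 0.0214 2.0642] [392.6 254. ]
roll [ 0.3878 -0.2998] [0.0635 0.0377 2.8256] [255.9 205. ]
roll [ 0.7584 -0.4307] [0.0941 0.0713 1.6303] [497.4 211.9]
roll [ 0.5477 -0.2943] [0.0647 0.0368 0.3984] [376.8 165.7]
roll [ 0.6444 -0.2983] [0.0966 0.0494 0.5064] [437.8 150.4]
roll [ 0.3844 -0.1873] [0.0641 0.0369 2.8352] [225.8 117. ]
roll [ 0.5477 -0.202 ] [0.0629 0.0295 0.3055] [360.6  93.3]
roll [ 0.7691 -0.2932] [0.1857 0.0278 1.565 ] [496.1 125.8]
roll [ 0.6691 -0.213 ] [0.0733 0.0446 2.9952] [441.1  84.2]
roll [ 0.8173 -0.1681] [0.1414 0.0156 1.5934] [502.1  43. ]
t 19.62 at [ 0.4003 -0.2596  0.2104 -0.2865] w 0.0942
-> [ 0.386 -0.19   0.031 -0.285]  shift [0.0627, -0.0333, 0.1794] turn z -0.0015  len 0.193
```

View pics/w4.png

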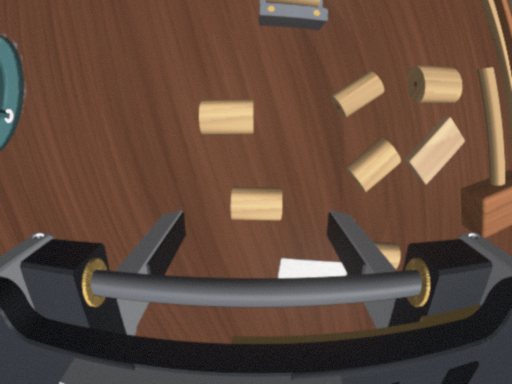

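C is at (226,117) and D at (256,205). The thin roller (360,93), the thick one (436,85) and the pale block (437,150) stay where they are. I'll take C.

>>> drive_tool:
  series:
    - [0.094, [0.03, -0.015, 0.045], [0, 0, 0.018]]
    - [0.094, [0.055, -0.03, 0.09], [0, 0, 0.018]]
    - [0.094, [0.065, -0.035, 0.135], [0, 0, 0.018]]
    - [0.094, [0.065, -0.035, 0.165], [0, 0, 0.018]]
    - [0.094, [0.065, -0.035, 0.179], [0, 0, 0.018]]

```text
time: 20.25
tool_pos: [0.3844, -0.1852, 0.0295]
ee_rot: [-3.138, -0.001, 1.27]
wrist_force: [0.5, -1.4, -0.8]
width: 0.094
finger_force: 0.0
```

>>> drive_tool:
  series:
    - [0.094, [0, 0, 0], [0, 0, 0]]
    - [0.04, [0, 0, 0], [0, 0, 0]]
    - [0.04, [0, 0, 0], [0, 0, 0]]
    - [0.04, [0, 0, 0], [0, 0, 0]]
    - [0.04, [0, 0, 0], [0, 0, 0]]

```text
time: 20.88
tool_pos: [0.3855, -0.1877, 0.0321]
ee_rot: [3.14, 0.0, 1.268]
wrist_force: [0.9, -0.2, 2.2]
width: 0.0598
finger_force: 29.9
```

```bash
python3 - <<'E'
from h import *
plan([(.515,-.0274,.121,-.338)])
E
```

```text
t 20.88 at [ 0.3855 -0.1877  0.0321 -0.3032] w 0.0598
-> [ 0.515 -0.027  0.121 -0.338]  shift [0.1916, 0.0758, -0.0889] turn z 0.0348  len 0.224
```

>>> drive_tool:
  series:
    - [0.04, [0, 0, -0.05], [0, 0, 0]]
    - [0.04, [0.045, 0.018, -0.089], [0, 0, 0.035]]
    - [0.04, [0.095, 0.038, -0.089], [0, 0, 0.035]]
    - [0.04, [0.15, 0.06, -0.089], [0, 0, 0.035]]
    - [0.04, [0.1915, 0.0755, -0.089], [0, 0, 0.035]]

```text
time: 21.5
tool_pos: [0.5154, -0.0253, 0.1206]
ee_rot: [3.141, -0.0, 1.234]
wrist_force: [0.0, -1.0, -0.6]
width: 0.0598
finger_force: 29.9
```

>>> drive_tool:
  series:
    - [0.04, [0, 0, 0], [0, 0, 0]]
    - [0.04, [0, 0, 0.01], [0, 0, 0]]
    - [0.04, [0, 0, 0.025], [0, 0, 0]]

```text
time: 21.88
tool_pos: [0.5137, -0.0282, 0.0947]
ee_rot: [3.141, 0.0, 1.231]
wrist_force: [0.2, -0.4, -0.8]
width: 0.0599
finger_force: 29.9
```

```bash
python3 - <<'E'
from h import *
plan([(.515,-.0274,.045,-.338)])
C=cam("wrist"); im=imaging.snapshot("wrist"); cv2.imwrite("pics/w5.png",im[:,:,::-1])
for r in rects(C,beech(im),z=.032,mn=2000): print("roll",np.round(r[0],4),np.round(r[1:4],4),r[4].round(1))
E
```

```text
t 21.88 at [ 0.5137 -0.0282  0.0947 -0.3396] w 0.0599
-> [ 0.515 -0.027  0.045 -0.338]  shift [0.0011, 0.0009, 0.0497] turn z -0.0016  len 0.050
roll [ 0.3801 -0.0761] [0.043  0.0078 1.1869] [138.8 294.7]
roll [ 0.5027 -0.0576] [0.0846 0.0597 2.8031] [255.6 241.1]
roll [0.5275 0.0087] [0.0652 0.0379 2.7898] [257.4 155.7]
roll [0.7369 0.0297] [0.087  0.0813 1.5995] [469.5  63.2]
roll [0.8025 0.0557] [0.063  0.022  1.5874] [507.3  27.8]
```

View pics/w5.png

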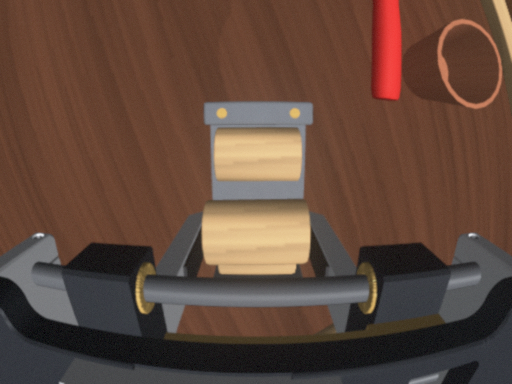

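Slot2's roller is in place at (257,155), slot0's shows at (257,268), and the held roller sits between them at (256,233). I'll lower it.

>>> drive_tool:
  series:
    - [0.04, [0.001, 0.001, 0.015], [0, 0, 0]]
    - [0.04, [0.001, 0.001, 0.028], [0, 0, 0]]
    - [0.04, [0.001, 0.001, 0.04], [0, 0, 0]]
    - [0.04, [0.001, 0.001, 0.047], [0, 0, 0]]
    - [0.04, [0.001, 0.001, 0.049], [0, 0, 0]]

```text
time: 22.55
tool_pos: [0.5153, -0.0264, 0.0458]
ee_rot: [-3.141, 0.0, 1.233]
wrist_force: [-0.7, -0.3, -0.8]
width: 0.0597
finger_force: 29.9
```

>>> drive_tool:
  series:
    - [0.04, [0, 0, 0.001], [0, 0, 0]]
    - [0.04, [0, 0, 0.001], [0, 0, 0]]

```text
time: 22.8
tool_pos: [0.5158, -0.0266, 0.0458]
ee_rot: [3.141, 0.0, 1.233]
wrist_force: [-0.3, -0.5, -0.5]
width: 0.0601
finger_force: 29.9
```

>>> drive_tool:
  series:
    - [0.084, [0, 0, 0.001], [0, 0, 0]]
    - [0.084, [0, 0, 0.001], [0, 0, 0]]
    - [0.084, [0, 0, 0.001], [0, 0, 0]]
    - [0.084, [0, 0, -0.04], [0, 0, 0]]
    - [0.084, [-0.03, -0.003, -0.085], [0, 0, 0]]

```text
time: 23.42
tool_pos: [0.5025, -0.0529, 0.1306]
ee_rot: [-3.14, -0.0, 1.236]
wrist_force: [0.1, -1.5, 1.1]
width: 0.0839
finger_force: 0.0
```

>>> drive_tool:
  series:
    - [0.094, [-0.06, -0.006, 0], [0, 0, -0.02]]
    - [0.094, [-0.12, -0.012, 0], [0, 0, -0.026]]
    - [0.094, [-0.18, -0.018, 0], [0, 0, -0.026]]
    - [0.094, [-0.235, -0.024, 0], [0, 0, -0.026]]
    - [0.094, [-0.27, -0.027, 0], [0, 0, -0.026]]

```text
time: 24.05
tool_pos: [0.3865, -0.3017, 0.1308]
ee_rot: [3.141, 0.001, 1.257]
wrist_force: [-0.1, -0.0, 0.6]
width: 0.0938
finger_force: 0.0
```

>>> drive_tool:
  series:
    - [0.094, [0, 0, 0], [0, 0, 0]]

```text
time: 24.18
tool_pos: [0.3868, -0.3013, 0.1306]
ee_rot: [3.141, 0.0, 1.255]
wrist_force: [-0.6, 0.9, -0.8]
width: 0.0939
finger_force: 0.0
```

```bash
python3 - <<'E'
from h import *
C=cam("wrist"); im=imaging.snapshot("wrist")
for r in rects(C,beech(im),z=.02,mn=2000): print("roll",np.round(r[0],4),np.round(r[1:4],4),r[4].round(1))
plan([(.3878,-.2998,.031,-.312)])
T=cam("top"); im=imaging.snapshot("top")
for r in rects(T,beech(im),z=.02,mn=400):
    if r[1]<.15: print("top",np.round(r[0],4),np.round(r[1:4],4))
E
```

```text
roll [ 0.1508 -0.3569] [0.053  0.0147 1.1871] [ 86.1 288.6]
roll [ 0.5226 -0.423 ] [0.0402 0.0388 2.6671] [406.9 253.6]
roll [ 0.3881 -0.299 ] [0.0643 0.0379 2.8266] [256.9 187.1]
roll [ 0.5502 -0.2934] [0.0676 0.0388 0.3957] [411.  132.8]
roll [ 0.6448 -0.2984] [0.1007 0.0538 0.5062] [477.1 117.4]
roll [ 0.5491 -0.2008] [0.065  0.0307 0.3283] [385.7  41.1]
roll [ 0.6735 -0.2107] [0.0861 0.048  2.9986] [477.   35.4]
t 24.23 at [ 0.3875 -0.3     0.1305 -0.3143] w 0.0937
-> [ 0.388 -0.3    0.031 -0.312]  shift [0.0003, 0.0003, 0.0995] turn z -0.0023  len 0.100
top [0.3618 0.1748] [0.1271 0.0124 1.6072]
top [0.3738 0.4618] [0.064  0.0627 1.5401]
top [0.3941 0.6599] [0.079  0.0291 0.3119]
top [0.3648 0.7417] [0.147  0.0576 3.1307]
top [ 0.3878 -0.2992] [0.07   0.0472 2.8917]
top [ 0.4393 -0.7099] [0.0247 0.0145 1.4516]
top [ 0.4562 -0.1814] [0.0469 0.0118 1.6601]
top [ 0.4624 -0.7156] [0.0313 0.0116 3.0938]
top [ 0.5166 -0.0271] [0.1252 0.0661 1.2206]
top [ 0.5257 -0.4229] [0.0712 0.0439 2.726 ]
top [ 0.5452 -0.2034] [0.0672 0.0359 0.3256]
top [ 0.499  -0.6498] [0.1402 0.0187 3.126 ]
top [ 0.5425 -0.2944] [0.0687 0.0432 0.4299]
top [0.6165 0.643 ] [0.1218 0.067  3.0356]
top [ 0.6578 -0.1472] [0.0698 0.0063 1.592 ]
top [ 0.6578 -0.2171] [0.0695 0.0527 2.9281]
top [ 0.6453 -0.2987] [0.0983 0.0534 0.5066]
top [0.7112 0.0307] [0.0776 0.0765 1.5457]
top [ 0.7562 -0.3991] [0.1135 0.0185 0.0028]
top [0.9449 0.6277] [0.1164 0.016  1.5713]
```

Everything is in place. The cradle blob measures 0.125 × 0.066, so its three rollers lie side by side. Descending on D.

>>> drive_tool:
  series:
    - [0.094, [0, 0, 0.03], [0, 0, 0]]
    - [0.094, [0, 0, 0.06], [0, 0, 0]]
    - [0.094, [0, 0, 0.085], [0, 0, 0]]
    - [0.094, [0, 0, 0.098], [0, 0, 0]]
    - [0.094, [0, 0, 0.0985], [0, 0, 0]]

```text
time: 24.9
tool_pos: [0.3878, -0.2983, 0.0313]
ee_rot: [-3.14, -0.001, 1.26]
wrist_force: [0.1, 0.5, -0.6]
width: 0.0941
finger_force: 0.0
```

>>> drive_tool:
  series:
    - [0.094, [0, 0, 0], [0, 0, 0]]
    - [0.04, [0, 0, 0], [0, 0, 0]]
    - [0.04, [0, 0, 0], [0, 0, 0]]
    - [0.04, [0, 0, 0], [0, 0, 0]]
    - [0.04, [0, 0, 0], [0, 0, 0]]

```text
time: 25.52
tool_pos: [0.3879, -0.2997, 0.0322]
ee_rot: [3.141, 0.0, 1.259]
wrist_force: [0.4, -0.4, 0.3]
width: 0.0596
finger_force: 30.0
```

```bash
python3 - <<'E'
from h import *
plan([(.5082,-.0467,.141,-.338)])
E
```

```text
t 25.52 at [ 0.3879 -0.2997  0.0322 -0.3121] w 0.0596
-> [ 0.508 -0.047  0.141 -0.338]  shift [0.2777, 0.0368, -0.1088] turn z 0.0259  len 0.301
```

>>> drive_tool:
  series:
    - [0.04, [0, 0, -0.055], [0, 0, 0]]
    - [0.04, [0.03, 0.004, -0.109], [0, 0, 0.026]]
    - [0.04, [0.08, 0.011, -0.109], [0, 0, 0.026]]
    - [0.04, [0.14, 0.019, -0.109], [0, 0, 0.026]]
    - [0.04, [0.2, 0.027, -0.109], [0, 0, 0.026]]

```text
time: 26.15
tool_pos: [0.4753, -0.116, 0.1411]
ee_rot: [3.141, 0.0, 1.232]
wrist_force: [0.1, -0.2, -0.7]
width: 0.0599
finger_force: 30.0
```

>>> drive_tool:
  series:
    - [0.04, [0.045, 0.006, 0], [0, 0, 0]]
    - [0.04, [0.0775, 0.008, 0], [0, 0, 0]]
    - [0.04, [0.0775, 0.008, 0.02], [0, 0, 0]]
    - [0.04, [0.0775, 0.008, 0.035], [0, 0, 0]]
    - [0.04, [0.0775, 0.008, 0.04], [0, 0, 0]]

```text
time: 26.78
tool_pos: [0.507, -0.0471, 0.0993]
ee_rot: [-3.139, 0.001, 1.232]
wrist_force: [-0.3, 0.2, 0.5]
width: 0.0602
finger_force: 30.0
```

```bash
python3 - <<'E'
from h import *
imaging.snapshot("wrist"); imaging.snapshot("wrist")
plan([(.5082,-.0467,.079,-.338)]); print(robot.get_obs()["wrist_force"])
E
```

```text
t 26.88 at [ 0.5075 -0.0474  0.1002 -0.3389] w 0.0597
-> [ 0.508 -0.047  0.079 -0.338]  shift [0.0009, 0.0005, 0.0212] turn z -0.0009  len 0.021
[-0.06835457  0.2164159  -1.37744074]
```

>>> drive_tool:
  series:
    - [0.04, [0.001, 0.0005, 0.01], [0, 0, 0]]
    - [0.04, [0.001, 0.0005, 0.017], [0, 0, 0]]
    - [0.04, [0.001, 0.0005, 0.0205], [0, 0, 0]]
    - [0.04, [0.001, 0.0005, 0.0205], [0, 0, 0]]

```text
time: 27.38
tool_pos: [0.5089, -0.0463, 0.0803]
ee_rot: [-3.141, 0.0, 1.233]
wrist_force: [0.9, 0.9, -0.8]
width: 0.0598
finger_force: 30.0
```

>>> drive_tool:
  series:
    - [0.04, [0, 0, 0.0015], [0, 0, 0]]
    - [0.084, [0, 0, 0.0015], [0, 0, 0]]
    - [0.084, [0, 0, 0.0015], [0, 0, 0]]
    - [0.084, [0, 0, 0.0015], [0, 0, 0]]
    - [0.084, [0, 0, -0.04], [0, 0, 0]]

```text
time: 28.0
tool_pos: [0.5061, -0.0457, 0.117]
ee_rot: [-3.133, 0.001, 1.233]
wrist_force: [0.2, 0.4, -0.0]
width: 0.084
finger_force: 0.0
```

>>> drive_tool:
  series:
    - [0.094, [-0.04, 0.021, -0.03], [0, 0, -0.1]]
    - [0.094, [-0.09, 0.047, -0.04], [0, 0, -0.25]]
    - [0.094, [-0.14, 0.074, -0.04], [0, 0, -0.4]]
    - [0.094, [-0.19, 0.1, -0.04], [0, 0, -0.57]]
    - [0.094, [-0.222, 0.117, -0.04], [0, 0, -0.738]]

```text
time: 28.62
tool_pos: [0.5456, -0.2971, 0.1601]
ee_rot: [-3.141, 0.0, 1.975]
wrist_force: [-0.3, -0.0, 0.8]
width: 0.094
finger_force: 0.0
```

>>> drive_tool:
  series:
    - [0.094, [0, 0, 0.01], [0, 0, 0]]
    - [0.094, [0, 0, 0.02], [0, 0, 0]]

```text
time: 28.88
tool_pos: [0.5455, -0.2937, 0.1394]
ee_rot: [-3.141, -0.001, 1.97]
wrist_force: [0.1, 0.5, -0.9]
width: 0.0941
finger_force: 0.0
```

```bash
python3 - <<'E'
from h import *
C=cam("wrist"); im=imaging.snapshot("wrist"); cv2.imwrite("pics/w6.png",im[:,:,::-1])
for r in rects(C,beech(im),z=.02,mn=2000): print("roll",np.round(r[0],4),np.round(r[1:4],4),r[4].round(1))
plan([(.546,-.2943,.031,.4)])
E
```

```text
roll [ 0.732 -0.404] [0.0394 0.0228 0.4094] [359.5 323.6]
roll [ 0.5086 -0.4061] [0.0321 0.0206 0.4004] [183.9 268.1]
roll [ 0.8968 -0.2322] [0.0436 0.0219 2.3848] [506.8 243.2]
roll [ 0.6189 -0.3121] [0.0463 0.0327 2.1228] [315.3 231. ]
roll [ 0.6613 -0.2884] [0.0529 0.0458 0.4981] [360.  225.1]
roll [ 0.7648 -0.2359] [0.0731 0.0225 1.561 ] [449.9 214.4]
roll [ 0.8497 -0.1996] [0.08   0.0179 1.5338] [500.6 211.3]
roll [ 0.5431 -0.2945] [0.0639 0.0355 0.4097] [253.3 187.7]
roll [ 0.8169 -0.1761] [0.1311 0.0142 1.5916] [494.  185.5]
roll [ 0.6647 -0.2109] [0.0728 0.0451 2.9941] [395.  158.9]
roll [ 0.5453 -0.2018] [0.0625 0.029  0.3178] [294.3  99. ]
t 28.93 at [ 0.5447 -0.2927  0.1376  0.3999] w 0.0944
-> [ 0.546 -0.294  0.031  0.4  ]  shift [-0.0020, 0.0005, 0.1066] turn z -0.0001  len 0.107
```

View pics/w6.png

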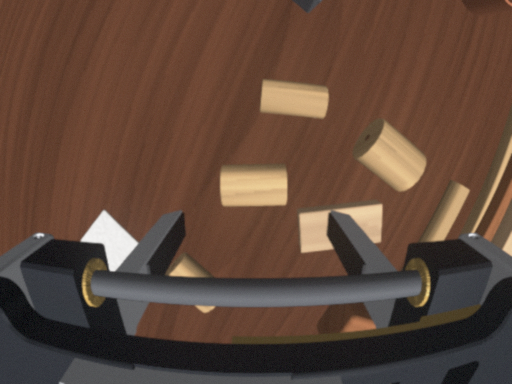

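F sits centred between the fingers at (253,187). The block at (340,228) clears the right finger by about 15 mm.

>>> drive_tool:
  series:
    - [0.088, [-0.001, -0.002, 0.035], [0, 0, 0]]
    - [0.088, [-0.001, -0.002, 0.065], [0, 0, 0]]
    - [0.088, [-0.001, -0.002, 0.09], [0, 0, 0]]
    - [0.088, [-0.001, -0.002, 0.103], [0, 0, 0]]
    - [0.088, [-0.001, -0.002, 0.1055], [0, 0, 0]]

```text
time: 29.55
tool_pos: [0.5439, -0.2949, 0.0342]
ee_rot: [-3.141, -0.001, 1.972]
wrist_force: [0.6, 0.5, -0.8]
width: 0.0876
finger_force: 0.0
```

>>> drive_tool:
  series:
    - [0.088, [0, 0, 0], [0, 0, 0]]
    - [0.04, [0, 0, 0], [0, 0, 0]]
    - [0.04, [0, 0, 0], [0, 0, 0]]
    - [0.04, [0, 0, 0], [0, 0, 0]]
    - [0.04, [0, 0, 0], [0, 0, 0]]

```text
time: 30.18
tool_pos: [0.5444, -0.2964, 0.0354]
ee_rot: [3.141, 0.001, 1.971]
wrist_force: [0.2, -0.2, 2.0]
width: 0.0599
finger_force: 29.9
```

```bash
python3 - <<'E'
from h import *
plan([(.5218,-.0081,.161,-.338)])
E
```

```text
t 30.18 at [ 0.5444 -0.2964  0.0354  0.3999] w 0.0599
-> [ 0.522 -0.008  0.161 -0.338]  shift [0.2743, 0.0914, -0.1256] turn z 0.7379  len 0.315
```

>>> drive_tool:
  series:
    - [0.04, [0, 0, -0.06], [0, 0, 0]]
    - [0.04, [0.02, 0.006, -0.115], [0, 0, 0.1]]
    - [0.04, [0.06, 0.02, -0.126], [0, 0, 0.25]]
    - [0.04, [0.11, 0.037, -0.126], [0, 0, 0.4]]
    - [0.04, [0.16, 0.053, -0.126], [0, 0, 0.56]]

```text
time: 30.8
tool_pos: [0.5305, -0.1269, 0.1612]
ee_rot: [3.141, -0.0, 1.405]
wrist_force: [1.6, 0.6, -1.5]
width: 0.0598
finger_force: 29.9
```

```bash
python3 - <<'E'
from h import *
plan([(.5218,-.0081,.161,-.338)])
E
```

```text
t 30.80 at [ 0.5305 -0.1269  0.1612 -0.166 ] w 0.0598
-> [ 0.522 -0.008  0.161 -0.338]  shift [0.1157, -0.0282, 0.0002] turn z 0.1720  len 0.119
```

>>> drive_tool:
  series:
    - [0.04, [0.05, -0.012, 0], [0, 0, 0.09]]
    - [0.04, [0.095, -0.023, 0], [0, 0, 0.172]]
    - [0.04, [0.1155, -0.028, 0.015], [0, 0, 0.172]]
    - [0.04, [0.1155, -0.028, 0.04], [0, 0, 0.172]]
    - [0.04, [0.1155, -0.028, 0.055], [0, 0, 0.172]]

```text
time: 31.42
tool_pos: [0.5207, -0.0093, 0.1045]
ee_rot: [-3.14, 0.001, 1.24]
wrist_force: [0.4, -0.1, -0.1]
width: 0.0599
finger_force: 29.9
```

>>> drive_tool:
  series:
    - [0.04, [0, 0, 0.005], [0, 0, 0]]
    - [0.04, [0, 0, 0.005], [0, 0, 0]]

```text
time: 31.68
tool_pos: [0.5216, -0.0101, 0.101]
ee_rot: [-3.142, 0.0, 1.238]
wrist_force: [-0.2, 0.6, 0.0]
width: 0.0601
finger_force: 29.9
```

```bash
python3 - <<'E'
from h import *
plan([(.5218,-.0081,.083,-.338)])
im=imaging.snapshot("wrist"); cv2.imwrite("pics/w7.png",im[:,:,::-1])
plan([(.5218,-.0081,.083,-.338)])
E
```

```text
t 31.68 at [ 0.5216 -0.0101  0.101  -0.3327] w 0.0601
-> [ 0.522 -0.008  0.083 -0.338]  shift [0.0019, -0.0005, 0.0180] turn z 0.0053  len 0.018
t 31.73 at [ 0.5219 -0.0101  0.1015 -0.3327] w 0.0601
-> [ 0.522 -0.008  0.083 -0.338]  shift [0.0019, -0.0008, 0.0185] turn z 0.0053  len 0.019
```

View pics/w7.png

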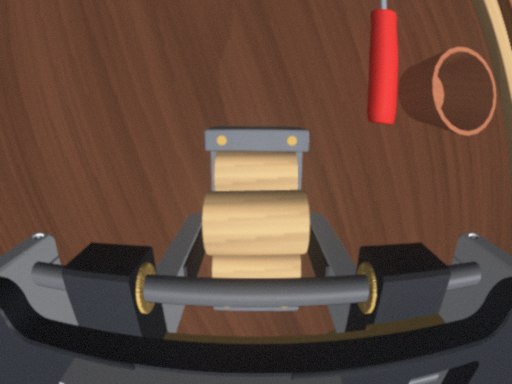

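The held roller at (256,222) is above slot4's gap, with slot2's roller at (256,172) and slot3's at (256,265). I'll lower it.

>>> drive_tool:
  series:
    - [0.04, [0.002, -0.0005, 0.008], [0, 0, 0.005]]
    - [0.04, [0.002, -0.0005, 0.014], [0, 0, 0.005]]
    - [0.04, [0.002, -0.0005, 0.0175], [0, 0, 0.005]]
    - [0.04, [0.002, -0.0005, 0.0185], [0, 0, 0.005]]
    - [0.04, [0.002, -0.0005, 0.0185], [0, 0, 0.005]]

```text
time: 32.35
tool_pos: [0.5214, -0.0079, 0.0841]
ee_rot: [3.142, 0.001, 1.234]
wrist_force: [-4.2, 0.4, 6.9]
width: 0.06
finger_force: 29.9
```

>>> drive_tool:
  series:
    - [0.084, [0, 0, 0], [0, 0, 0]]
    - [0.084, [0, 0, 0], [0, 0, 0]]
    - [0.084, [0, 0, 0], [0, 0, 0]]
    - [0.084, [0, 0, -0.045], [0, 0, 0]]
    - [0.084, [-0.04, 0.015, -0.075], [0, 0, 0]]

```text
time: 32.98
tool_pos: [0.5231, -0.0489, 0.1589]
ee_rot: [3.141, -0.001, 1.238]
wrist_force: [1.0, -0.3, -0.2]
width: 0.0839
finger_force: 0.0
```

>>> drive_tool:
  series:
    - [0.094, [-0.058, 0.021, 0], [0, 0, 0.02]]
    - [0.094, [-0.116, 0.042, 0], [0, 0, 0.04]]
    - [0.094, [-0.174, 0.063, 0], [0, 0, 0.06]]
    - [0.094, [-0.232, 0.084, 0], [0, 0, 0.075]]
    - [0.094, [-0.29, 0.105, 0], [0, 0, 0.075]]

```text
time: 33.6
tool_pos: [0.5256, -0.3607, 0.1572]
ee_rot: [3.142, -0.0, 1.159]
wrist_force: [1.0, -0.3, 0.2]
width: 0.094
finger_force: 0.0
```

>>> drive_tool:
  series:
    - [0.094, [-0.045, 0.016, 0], [0, 0, 0]]
    - [0.094, [-0.06, 0.022, 0.01], [0, 0, 0]]
    - [0.094, [-0.06, 0.022, 0.01], [0, 0, 0]]

```text
time: 33.98
tool_pos: [0.5211, -0.4222, 0.1451]
ee_rot: [-3.138, -0.002, 1.158]
wrist_force: [0.5, -0.1, 0.3]
width: 0.0939
finger_force: 0.0
```

```bash
python3 - <<'E'
from h import *
C=cam("wrist"); im=imaging.snapshot("wrist")
for r in rects(C,beech(im),z=.02,mn=2000):
    if r[1]<.08: print("roll",np.round(r[0],4),np.round(r[1:4],4),r[4].round(1))
plan([(.526,-.423,.032,-.412)])
im=imaging.snapshot("scene"); cv2.imwrite("pics/s8.png",cv2.resize(im[140:260,100:300,::-1],None,fx=4,fy=4,interpolation=cv2.INTER_CUBIC))
T=cam("top"); im=imaging.snapshot("top")
for r in rects(T,beech(im),z=.066,mn=400):
    if r[1]<.15 and abs(r[0][1]+.2)<.3: print("top",np.round(r[0],4),np.round(r[1:4],4))
E
```

```text
roll [ 0.2655 -0.4591] [0.0568 0.0151 1.0724] [ 86. 288.]
roll [ 0.5236 -0.4205] [0.064  0.0382 2.7306] [258.5 183.6]
roll [ 0.7601 -0.3369] [0.0729 0.0234 1.5533] [430.6  27.9]
t 34.02 at [ 0.5217 -0.4212  0.146  -0.4117] w 0.0942
-> [ 0.526 -0.423  0.032 -0.412]  shift [0.0001, 0.0046, 0.1140] turn z 0.0003  len 0.114
top [ 0.3671 -0.351 ] [0.1049 0.0084 1.5723]
top [ 0.4578 -0.1673] [0.0442 0.0102 1.6613]
top [ 0.5182 -0.0271] [0.1223 0.0697 1.2446]
top [ 0.5248 -0.4043] [0.0683 0.0421 2.726 ]
top [ 0.5436 -0.194 ] [0.0642 0.0343 0.3156]
top [ 0.6515 -0.1371] [0.0713 0.0055 1.6031]
top [ 0.6514 -0.2069] [0.0667 0.0505 2.9307]
top [ 0.6396 -0.2854] [0.0944 0.0513 0.5141]
top [0.7026 0.0306] [0.0744 0.0733 1.5457]
top [ 0.7459 -0.3804] [0.1085 0.0174 0.0367]
```

View pics/s8.png

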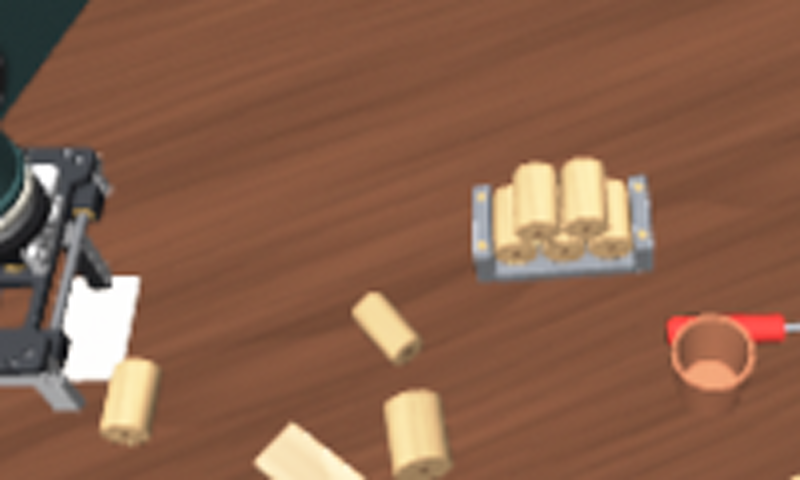

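Five rollers are stacked properly: the bottom row of three, and two saddled at (536,195) and (583,193). E is next, between the fingers.

>>> drive_tool:
  series:
    - [0.094, [0, 0.0015, 0.035], [0, 0, 0]]
    - [0.094, [0, 0.0015, 0.07], [0, 0, 0]]
    - [0.094, [0, 0.0015, 0.095], [0, 0, 0]]
    - [0.094, [0, 0.0015, 0.11], [0, 0, 0]]
    - [0.094, [0, 0.0015, 0.114], [0, 0, 0]]

```text
time: 34.75
tool_pos: [0.5235, -0.4219, 0.0331]
ee_rot: [-3.141, -0.0, 1.16]
wrist_force: [-0.6, 0.3, -0.1]
width: 0.0941
finger_force: 0.0
```

>>> drive_tool:
  series:
    - [0.094, [0, 0, 0], [0, 0, 0]]
    - [0.04, [0, 0, 0], [0, 0, 0]]
    - [0.04, [0, 0, 0], [0, 0, 0]]
    - [0.04, [0, 0, 0], [0, 0, 0]]
    - [0.04, [0, 0, 0], [0, 0, 0]]

```text
time: 35.38
tool_pos: [0.5233, -0.4233, 0.0338]
ee_rot: [3.141, 0.0, 1.159]
wrist_force: [-0.3, 0.7, 0.5]
width: 0.0595
finger_force: 30.0
```

```bash
python3 - <<'E'
from h import *
plan([(.515,-.0274,.19,-.338)])
E
```

```text
t 35.38 at [ 0.5233 -0.4233  0.0338 -0.4121] w 0.0595
-> [ 0.515 -0.027  0.19  -0.338]  shift [0.3594, -0.1662, -0.1562] turn z -0.0741  len 0.426
```

>>> drive_tool:
  series:
    - [0.04, [0, 0, -0.05], [0, 0, 0]]
    - [0.04, [0.01, -0.005, -0.105], [0, 0, 0]]
    - [0.04, [0.05, -0.023, -0.145], [0, 0, -0.02]]
    - [0.04, [0.1, -0.046, -0.156], [0, 0, -0.05]]
    - [0.04, [0.15, -0.069, -0.156], [0, 0, -0.074]]

```text
time: 36.0
tool_pos: [0.5207, -0.2571, 0.1915]
ee_rot: [3.138, 0.001, 1.233]
wrist_force: [0.3, 0.7, -0.4]
width: 0.0597
finger_force: 30.0
```

```bash
python3 - <<'E'
from h import *
plan([(.515,-.0274,.17,-.338)])
E
```

```text
t 36.00 at [ 0.5207 -0.2571  0.1915 -0.338 ] w 0.0597
-> [ 0.515 -0.027  0.17  -0.338]  shift [0.2149, -0.0815, 0.0215] turn z 0.0000  len 0.231
```

>>> drive_tool:
  series:
    - [0.04, [0.055, -0.021, 0], [0, 0, 0]]
    - [0.04, [0.11, -0.042, 0], [0, 0, 0]]
    - [0.04, [0.16, -0.061, 0], [0, 0, 0]]
    - [0.04, [0.2, -0.076, 0.01], [0, 0, 0]]
    - [0.04, [0.215, -0.0815, 0.022], [0, 0, 0]]

```text
time: 36.62
tool_pos: [0.5145, -0.0262, 0.1675]
ee_rot: [3.141, -0.0, 1.236]
wrist_force: [0.1, -0.4, -1.0]
width: 0.0595
finger_force: 30.0
```

>>> drive_tool:
  series:
    - [0.04, [0, 0, 0.02], [0, 0, 0]]
    - [0.04, [0, 0, 0.03], [0, 0, 0]]
    - [0.04, [0, 0, 0.033], [0, 0, 0]]
    - [0.04, [0, 0, 0.033], [0, 0, 0]]

```text
time: 37.12
tool_pos: [0.5148, -0.0289, 0.1346]
ee_rot: [3.141, 0.0, 1.232]
wrist_force: [-0.5, 0.5, -0.4]
width: 0.0597
finger_force: 30.0
```

```bash
python3 - <<'E'
from h import *
im=imaging.snapshot("wrist"); cv2.imwrite("pics/w9.png",im[:,:,::-1])
plan([(.515,-.0274,.1145,-.338)])
E
```

```text
t 37.17 at [ 0.515  -0.0288  0.135  -0.3389] w 0.0597
-> [ 0.515 -0.027  0.114 -0.338]  shift [0.0013, -0.0004, 0.0205] turn z -0.0009  len 0.021
```

View pics/w9.png

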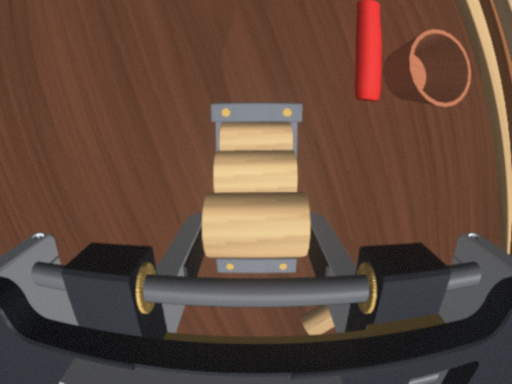

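The held roller at (256,225) is above the stack, with slot4's roller at (256,172) and slot2's at (256,137). I'll lower it into the top gap.

>>> drive_tool:
  series:
    - [0.04, [0.001, 0, 0.008], [0, 0, 0]]
    - [0.04, [0.001, 0, 0.014], [0, 0, 0]]
    - [0.04, [0.001, 0, 0.018], [0, 0, 0]]
    - [0.04, [0.001, 0, 0.0195], [0, 0, 0]]
    - [0.04, [0.001, 0, 0.0195], [0, 0, 0]]

```text
time: 37.8
tool_pos: [0.5147, -0.0273, 0.1163]
ee_rot: [3.141, 0.0, 1.233]
wrist_force: [-2.3, -0.4, 5.7]
width: 0.0597
finger_force: 30.0
```

Light contact (about 6 N), so it is seated. Releasing, backing off and checking.

>>> drive_tool:
  series:
    - [0.074, [0, 0, 0], [0, 0, 0]]
    - [0.084, [0, 0, 0], [0, 0, 0]]
    - [0.084, [0, 0, 0], [0, 0, 0]]
    - [0.084, [0, 0, -0.04], [0, 0, 0]]
    - [0.084, [0, 0, -0.09], [0, 0, 0]]

```text
time: 38.42
tool_pos: [0.5139, -0.0271, 0.2042]
ee_rot: [-3.138, 0.001, 1.233]
wrist_force: [1.4, -0.5, -1.4]
width: 0.084
finger_force: 0.0
```

>>> drive_tool:
  series:
    - [0.084, [-0.05, -0.03, 0], [0, 0, 0]]
    - [0.084, [-0.1, -0.06, 0], [0, 0, 0]]
    - [0.084, [-0.15, -0.09, 0], [0, 0, 0]]
    - [0.084, [-0.19, -0.12, 0], [0, 0, 0]]
    - [0.084, [-0.19, -0.12, 0], [0, 0, 0]]

```text
time: 39.05
tool_pos: [0.3369, -0.1681, 0.2051]
ee_rot: [3.141, 0.001, 1.227]
wrist_force: [0.7, -0.1, -0.5]
width: 0.084
finger_force: 0.0
```

```bash
python3 - <<'E'
from h import *
im=imaging.snapshot("scene"); cv2.imwrite("pics/s10.png",cv2.resize(im[110:280,130:360,::-1],None,fx=3.4,fy=3.4,interpolation=cv2.INTER_CUBIC))
T=cam("top"); im=imaging.snapshot("top")
for r in rects(T,beech(im),z=.1,mn=400):
    if np.linalg.norm(r[0]-[.515,-.027])<.05: print("top",np.round(r[0],4),np.round(r[1:4],4))
S=cam("scene"); print([(pix(S,p)-[130,110])*3.4 for p in [(.515,-.0274,.1005),(.5082,-.0467,.0663),(.5218,-.0081,.0663)]])
print(robot.get_obs()["tool_pos"])
E
```

```text
top [ 0.51   -0.0226] [0.1194 0.0844 1.2256]
[array([370.89321301, 253.8091684 ]), array([352.49144112, 273.61710147]), array([392.56350744, 270.94381865])]
[ 0.33888642 -0.16678466  0.20508855]
```

View pics/s10.png

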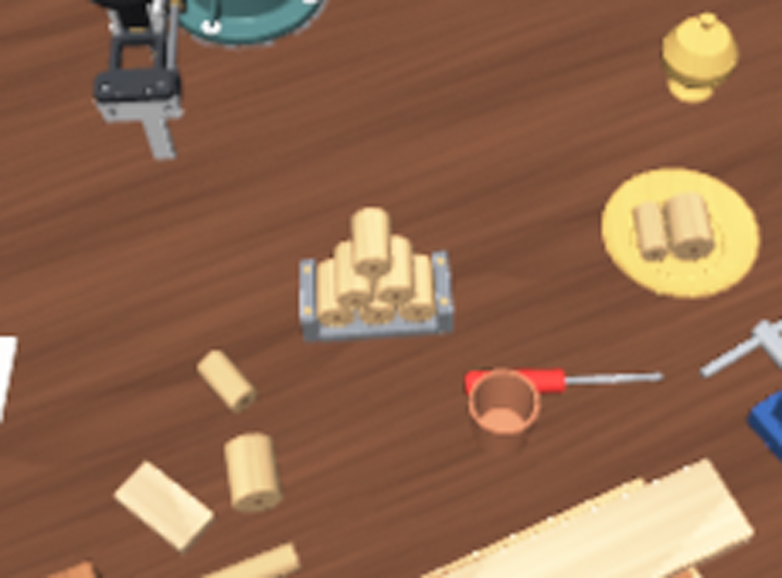

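The pyramid stands, with both left-overs in the dish and the cup and pot upright. The top roller at (371,243) appears about 11 px further back than expected, so I'll check its end position.

```bash
python3 - <<'E'
from h import *
S=cam("scene"); f=-.338; ey=np.array([np.cos(f),np.sin(f),0])
for n,p in dict(s0=(.5014,-.0661,.032),s1=(.515,-.0274,.032),s3=(.5082,-.0467,.0663),s4=(.5218,-.0081,.0663),s5=(.515,-.0274,.1005)).items():
    print(n,"front",((pix(S,p+.03*ey)-[130,110]+.5)*3.4).round(0),"back top",((pix(S,np.array(p)-.03*ey+[0,0,.02])-[130,110]+.5)*3.4).round(0))
T=cam("top"); im=imaging.snapshot("top")
x,y=pix(T,(.515,-.0274,.1)).round().astype(int); c=im[y-35:y+35,x-45:x+45]
t=cv2.resize(c[:,:,::-1],None,fx=6,fy=6,interpolation=cv2.INTER_CUBIC)
s=cv2.imread("pics/s10.png")[190:350,280:470]; s=cv2.resize(s,(499,420),interpolation=cv2.INTER_CUBIC)[:, :250+0]
cv2.imwrite("pics/t11.png",np.hstack([t,s]))
for p in[(.515,-.0274,.12),]:
  for s_ in(-.03,.03): print("top end",((pix(T,np.array(p)+s_*ey)-[x-45,y-35]+.5)*6).round(0))
for p in[(.5082,-.0467,.0863),(.5218,-.0081,.0863)]:
  for s_ in(-.03,.03): print("row2 end",((pix(T,np.array(p)+s_*ey)-[x-45,y-35]+.5)*6).round(0))
E
```

```text
s0 front [337. 319.] back top [334. 260.]
s1 front [377. 316.] back top [373. 257.]
s3 front [355. 300.] back top [352. 240.]
s4 front [396. 298.] back top [392. 237.]
s5 front [374. 281.] back top [370. 219.]
top end [256. 276.]
top end [295. 152.]
row2 end [293. 288.]
row2 end [332. 168.]
row2 end [211. 262.]
row2 end [250. 141.]
```

View pics/t11.png

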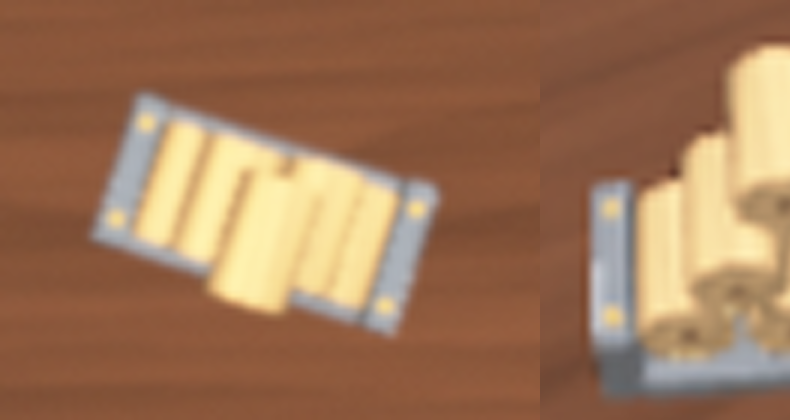

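The top roller's back end is at (247,308) where (256,276) was expected, so it has been knocked about 14 mm backwards. I'll regrip it and recentre it.

>>> drive_tool:
  series:
    - [0.094, [0.045, 0.025, 0], [0, 0, 0]]
    - [0.094, [0.09, 0.05, 0], [0, 0, 0]]
    - [0.094, [0.135, 0.075, 0], [0, 0, 0]]
    - [0.094, [0.175, 0.097, 0], [0, 0, 0]]
    - [0.094, [0.19, 0.106, 0], [0, 0, 0]]

```text
time: 39.83
tool_pos: [0.5034, -0.0194, 0.204]
ee_rot: [-3.14, 0.0, 1.238]
wrist_force: [-0.9, 0.3, -0.3]
width: 0.094
finger_force: 0.0
```

>>> drive_tool:
  series:
    - [0.094, [0, 0, 0], [0, 0, 0]]
    - [0.094, [0, 0, 0], [0, 0, 0]]

```text
time: 40.08
tool_pos: [0.5011, -0.0231, 0.2049]
ee_rot: [-3.141, 0.001, 1.233]
wrist_force: [0.3, 0.8, -0.6]
width: 0.0939
finger_force: 0.0
```

```bash
python3 - <<'E'
from h import *
C=cam("wrist"); im=imaging.snapshot("wrist"); cv2.imwrite("pics/w12.png",im[:,:,::-1])
plan([(.502,-.022,.116,-.338)])
x,y=pix(C,(.502,-.022,.12)); print("roller top px",x,y)
f=-.338; ey=np.array([np.cos(f),np.sin(f),0])
for s in(-.03,.03): print(pix(C,np.array([.502,-.022,.1])+s*ey))
# columns of beech extent on rows through the roller
m=beech(im,1)
for r in range(int(y)-25,int(y)+60,6):
    q=np.where(m[r,150:360])[0]; print(r,q.min()+150 if len(q) else None,q.max()+150 if len(q) else None,end="; ")
E
```

```text
t 40.12 at [ 0.501  -0.0233  0.2051 -0.339 ] w 0.0941
-> [ 0.502 -0.022  0.116 -0.338]  shift [0.0016, 0.0005, 0.0891] turn z -0.0010  len 0.089
roller top px 257.05475771591284 196.69983282906955
[223.94813653 190.34694686]
[290.01182413 190.40865739]
171 290 303; 177 224 302; 183 223 295; 189 222 300; 195 222 303; 201 222 303; 207 223 303; 213 225 303; 219 243 302; 225 243 295; 231 None None; 237 245 294; 243 None None; 249 None None; 255 None None;
```

View pics/w12.png

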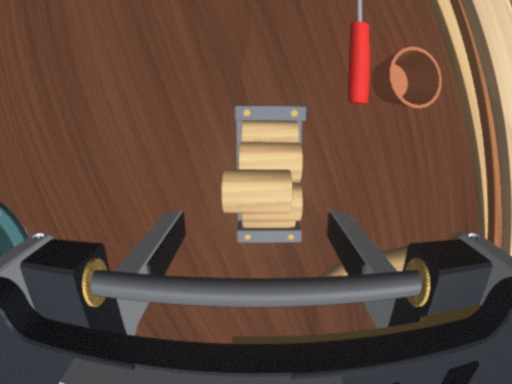

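The roller spans columns 222–292 and rows 170–214, which matches my estimate of (0.502, −0.022). Descending to grip.

>>> drive_tool:
  series:
    - [0.094, [0.001, 0.0005, 0.03], [0, 0, 0]]
    - [0.094, [0.001, 0.0005, 0.06], [0, 0, 0]]
    - [0.094, [0.001, 0.0005, 0.08], [0, 0, 0]]
    - [0.094, [0.001, 0.0005, 0.0905], [0, 0, 0]]
    - [0.094, [0.001, 0.0005, 0.0905], [0, 0, 0]]

```text
time: 40.75
tool_pos: [0.5019, -0.0224, 0.1143]
ee_rot: [-3.141, 0.0, 1.232]
wrist_force: [-0.7, 0.5, 0.3]
width: 0.0935
finger_force: 0.0
```

>>> drive_tool:
  series:
    - [0.04, [0, 0, 0], [0, 0, 0]]
    - [0.04, [0, 0, 0], [0, 0, 0]]
    - [0.04, [0, 0, 0], [0, 0, 0]]
    - [0.04, [0, 0, 0], [0, 0, 0]]

```text
time: 41.25
tool_pos: [0.5027, -0.0218, 0.1148]
ee_rot: [3.141, 0.0, 1.233]
wrist_force: [-0.2, -0.1, 2.0]
width: 0.06
finger_force: 30.0
```

>>> drive_tool:
  series:
    - [0.04, [0, 0, -0.01], [0, 0, 0]]
    - [0.04, [0, 0, -0.02], [0, 0, 0]]
    - [0.04, [0, 0, -0.02], [0, 0, 0]]

```text
time: 41.62
tool_pos: [0.5034, -0.022, 0.1361]
ee_rot: [3.139, -0.0, 1.233]
wrist_force: [0.1, 0.5, -0.5]
width: 0.0599
finger_force: 30.0
```

```bash
python3 - <<'E'
from h import *
plan([(.515,-.0274,.116,-.338)])
E
```

```text
t 41.62 at [ 0.5034 -0.022   0.1361 -0.338 ] w 0.0599
-> [ 0.515 -0.027  0.116 -0.338]  shift [-0.0013, 0.0127, 0.0201] turn z 0.0000  len 0.024
```

>>> drive_tool:
  series:
    - [0.04, [-0.001, 0.007, 0], [0, 0, 0]]
    - [0.04, [-0.0015, 0.013, 0], [0, 0, 0]]
    - [0.04, [-0.0015, 0.013, 0.01], [0, 0, 0]]
    - [0.04, [-0.0015, 0.013, 0.017], [0, 0, 0]]
    - [0.04, [-0.0015, 0.013, 0.019], [0, 0, 0]]

```text
time: 42.25
tool_pos: [0.514, -0.0273, 0.1155]
ee_rot: [-3.141, -0.0, 1.233]
wrist_force: [-2.5, 1.7, 7.8]
width: 0.0597
finger_force: 30.0
```

>>> drive_tool:
  series:
    - [0.04, [0, 0, 0.001], [0, 0, 0]]
    - [0.04, [0, 0, 0.001], [0, 0, 0]]

```text
time: 42.5
tool_pos: [0.5141, -0.0272, 0.1155]
ee_rot: [3.141, -0.0, 1.233]
wrist_force: [-1.6, 0.8, 6.4]
width: 0.0597
finger_force: 30.0
```

>>> drive_tool:
  series:
    - [0.04, [0, 0, -0.001], [0, 0, 0]]
    - [0.094, [0, 0, -0.001], [0, 0, 0]]
    - [0.094, [0, 0, -0.001], [0, 0, 0]]
    - [0.094, [0, 0, -0.001], [0, 0, 0]]
    - [0.094, [0, 0, -0.001], [0, 0, 0]]

```text
time: 43.12
tool_pos: [0.5142, -0.0276, 0.1153]
ee_rot: [-3.141, 0.0, 1.233]
wrist_force: [-0.1, 0.1, 0.7]
width: 0.0932
finger_force: 0.0
```

>>> drive_tool:
  series:
    - [0.094, [0, 0, -0.015], [0, 0, 0]]
    - [0.094, [0, 0, -0.04], [0, 0, 0]]
    - [0.094, [0, 0, -0.09], [0, 0, 0]]
    - [0.094, [-0.05, -0.03, -0.09], [0, 0, 0]]
    - [0.094, [-0.1, -0.07, -0.09], [0, 0, 0]]

```text
time: 43.75
tool_pos: [0.4163, -0.0989, 0.2077]
ee_rot: [3.138, 0.001, 1.234]
wrist_force: [0.3, -1.0, -0.1]
width: 0.0944
finger_force: 0.0
```

>>> drive_tool:
  series:
    - [0.094, [-0.05, -0.03, 0], [0, 0, 0]]
    - [0.094, [-0.09, -0.05, 0], [0, 0, 0]]
    - [0.094, [-0.09, -0.05, 0], [0, 0, 0]]
    - [0.094, [-0.09, -0.05, 0], [0, 0, 0]]

```text
time: 44.25
tool_pos: [0.3398, -0.1662, 0.2064]
ee_rot: [3.14, -0.0, 1.232]
wrist_force: [-0.2, -0.2, -0.2]
width: 0.0942
finger_force: 0.0
```

```bash
python3 - <<'E'
from h import *
T=cam("top"); im=imaging.snapshot("top"); f=-.338; ey=np.array([np.cos(f),np.sin(f),0])
x,y=pix(T,(.515,-.0274,.1)).round().astype(int); c=im[y-35:y+35,x-30:x+30]
t=cv2.resize(c[:,:,::-1],None,fx=6,fy=6,interpolation=cv2.INTER_CUBIC)
sc=imaging.snapshot("scene"); s=cv2.resize(sc[160:230,170:300,::-1],None,fx=3.3,fy=6,interpolation=cv2.INTER_CUBIC)
cv2.imwrite("pics/t13.png",np.hstack([t,s]))
for p in[(.515,-.0274,.12)]:
  for s_ in(-.03,.03): print("top end",((pix(T,np.array(p)+s_*ey)-[x-30,y-35]+.5)*6).round(0))
S=cam("scene")
for s_ in(.03,): print("scene front",(pix(S,np.array([.515,-.0274,.1])+s_*ey)-[170,160]+.5)*[3.3,6]+[360,0])
for r in rects(T,beech(im),z=.02,mn=400):
    if r[1]<.2 and abs(r[0][1])<.5 and .3<r[0][0]<.7: print("top",np.round(r[0],4),np.round(r[1:4],4))
E
```

```text
top end [166. 276.]
top end [205. 152.]
scene front [591.09010803 196.20592515]
top [0.3623 0.1463] [0.0971 0.0103 1.5961]
top [ 0.3606 -0.3593] [0.0735 0.0076 1.5758]
top [0.3738 0.4618] [0.064  0.0627 1.5401]
top [ 0.5188 -0.0292] [0.1291 0.074  1.2207]
top [ 0.5454 -0.2036] [0.067  0.0355 0.3156]
top [0.5714 0.3088] [0.1663 0.1649 1.544 ]
top [ 0.6579 -0.2168] [0.0695 0.052  2.9281]
top [ 0.6454 -0.2987] [0.0983 0.0533 0.5066]
```

View pics/t13.png

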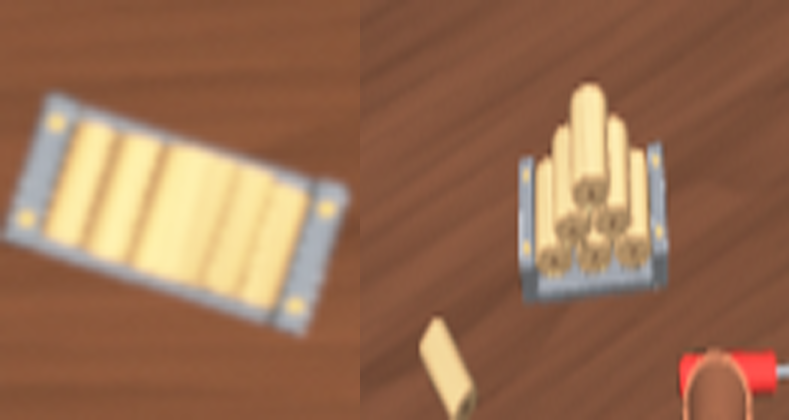

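The top roller is now centred. Its ends in the top view are at about (167,280) and (200,150), and the front face in the scene view is at (590,190), all as predicted. The full pyramid stands and the robot is clear, so I'm handing in.

```bash
python3 -c "
from bench import robot
print(robot.close_job())"
```

```text
the job is handed in; nothing more can be done
None
```

The job is handed in: all six 40 mm rollers are stacked as a centred pyramid in the cradle, both left-over rollers are in the dish, and everything else is undisturbed. The hand-in returned no verdict.

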